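# Pack a cantilever case in the hardware stockroom

## Task

Pack the fitter's case: swing its top tray up and over by the handle until it rests open, lay every black cabinet leg in the compartment underneath, and swing the tray back down fully shut over them. Then nest all the round parts cups, upright, one inside another, into a single stack standing on the round pad in the tray. Leave the other things on the bench where they are.

Things in the scene. Friction and masses are not known exactly. Their poses are not given: they have to be found in the camera images.
- compartment (a point): centre of the inner floor of the blue case's lower compartment, 5 mm above the bench; z up. Inside 250 mm along its x, 130 mm along its y; 5 mm walls, rims 61 mm above this floor. The shut tray covers it, underside 65 mm above this floor. The case is fixed, place and yaw vary. The tray swings over towards +y.
- arms (a joint): angle q of the tray's links: 0 = tray fully shut, 2.27 rad = fully open, at its stop. The tray (0.35 kg) stays level; each point moves on a 100 mm arc in the compartment's y-z plane: y by 100(cos25° - cos(25°+q)), z by 100(sin(25°+q) - sin25°) mm. Open, it is 181 mm to +y; half-way 58 mm higher. Its weight sinks it to the nearer end, where it stays; lightly damped.
- handle (a point): middle of the tray's black bar handle: a level round bar 14 mm thick, 84 mm long, along the compartment's x, on a post at each end (66 mm free between them), its centre 62 mm above the tray's floor and 36 mm above the tray's rim; moves with the tray.
- pad (a point): centre of the flat round black pad (54 mm across, yellow edge) on the grey tray's floor, where the stack of cups belongs; moves with the tray; axes as the compartment's. The tray is 252 by 132 mm inside, rim 26 mm above this floor. The handle's middle is 120 mm from here along +x, the bar's nearer end 78 mm.
- leg0_c (a point): centre of a black cabinet leg: a bar 36 mm square in section and 94 mm long over a steel end plate (at -x) and a round rubber foot 35 mm across (at +x), about 0.12 kg, lying on the bench; x along its length. May be absent.
- leg1_c (a point): centre of a black cabinet leg: a bar 36 mm square in section and 94 mm long over a steel end plate (at -x) and a round rubber foot 35 mm across (at +x), about 0.12 kg, lying on the bench; x along its length. May be absent.
- leg2_c (a point): centre of a black cabinet leg: a bar 36 mm square in section and 94 mm long over a steel end plate (at -x) and a round rubber foot 35 mm across (at +x), about 0.12 kg, lying on the bench; x along its length. May be absent.
- cup0_c (a point): centre (on the axis, 33 mm above its underside) of the red parts cup: 66 mm high, 0.1 kg, standing open end up (z). Foot 34 mm across, widening to 58 mm at 51 mm up; the top 13 mm is a straight rim 63 mm across. Walls 3 mm, inner floor 28 mm up: a nested cup sits 28 mm higher than the one below, its rim wholly above the lower rim, 2 mm play. May be absent.
- cup1_c (a point): centre (on the axis, 33 mm above its underside) of the yellow parts cup: 66 mm high, 0.1 kg, standing open end up (z). Foot 34 mm across, widening to 58 mm at 51 mm up; the top 13 mm is a straight rim 63 mm across. Walls 3 mm, inner floor 28 mm up: a nested cup sits 28 mm higher than the one below, its rim wholly above the lower rim, 2 mm play. May be absent.
- cup2_c (a point): centre (on the axis, 33 mm above its underside) of the blue parts cup: 66 mm high, 0.1 kg, standing open end up (z). Foot 34 mm across, widening to 58 mm at 51 mm up; the top 13 mm is a straight rim 63 mm across. Walls 3 mm, inner floor 28 mm up: a nested cup sits 28 mm higher than the one below, its rim wholly above the lower rim, 2 mm play. May be absent.
- hinge_a: bystander, to be left alone: steel concealed cabinet hinge, 95 mm long; origin at the centre of its underside.
- hinge_b: bystander, to be left alone: steel concealed cabinet hinge, 95 mm long; origin at the centre of its underside.
- tape: bystander, to be left alone: roll of brown tape, 90 mm across, 24 mm high; origin at the centre of its underside.
- driver: bystander, to be left alone: screwdriver lying on the bench; origin at the centre of its underside.
- carton: bystander, to be left alone: white carton 70 by 110 by 50 mm; origin at the centre of its underside.
- oiler: bystander, to be left alone: white bottle 56 mm across, 140 mm high; origin at the centre of its underside.

How it is judged:
By the outcome, as a careful person would: the job done as asked, in the order asked, and still so for the second after the job is handed in, with the robot touching nothing.
Of leg0, leg1, leg2 only 2 to 3 are there at a start; the rules pass over those that are not, and their reading is None.
Of cup0, cup1, cup2 only 2 to 3 are there at a start; the rules pass over those that are not, and their reading is None.
At some moment in a run one of leg0, leg1, leg2 may be knocked a few centimetres aside while the robot is not near it.
It also fails if it takes over 210 s, if anything falls off the work surface, if the arm or the gripper's body presses on something with over 40 N, if the wrist force passes 120 N, or if a joint passes its speed limit or range.

## Robot

A 6-joint arm with a two-finger parallel gripper is mounted at the origin on the work surface. World frame = base frame: x ahead of the robot, y to its left, z up, the work surface at z = 0. Lengths are in m, angles in rad, forces in N, time in s.
With the tool pointing down it reaches from about 0.4 to 0.825 m from the base axis. Payload 7 kg.
Tool frame: the origin (TCP) lies on the front face of the gripper's body, between the roots of the fingers; the fingertips stand 66 mm ahead of it and the grasp point (between the pads) lies 47 mm ahead of it; z points along the fingers, y is the line along which they close (so a half turn about z gives the same grasp; the last joint's range is limited). The gripper opens to 88 mm and grips with 3 to 60 N. Pads are 19 mm wide; open, the fingers measure 130 mm over their backs; the gripper's body (78 mm by 193 mm) begins 47 mm behind the grasp point.
Start: joints at [1.507, 0.359, 0.012, 0, -1.224, -0.288], TCP at [0.233, 0.634, 0.292] pointing down, gripper open.
Joint ranges: [-3.07, 3.07], [-1.43, 2.12], [-1.02, 1.25], [-3.03, 1.67], [-3.05, -0], [-3.03, 3.03]. Speed limits (rad/s): [2.39, 2.39, 3.01, 3.14, 3.14, 3.14].

## Interface

Orientations are given as [roll, pitch, yaw] about the fixed x, y, z axes, in that order (R = Rz(yaw) Ry(pitch) Rx(roll)).
In Python, from station import arm gives the robot as it stands. The module is installed in compiled form; this text tells all that it offers.
- The arm moves only by the tool move_arm, never from a script. Its argument "increments" is a list of rows, each an object of numbers: "jaw": the gripper command: -1 is shut, 1 is fully open, values between are in proportion; "dx", "dy", "dz": the shift along the tool's x, y, z in m; "twist": the turn about the tool's z in rad. A call has 1 to 12 rows; each row shifts and turns the commanded pose from where the row before left it, along the tool's axes as they then stand; what a row does not reach is not made up. A row lasts 1/12 s, in which the tool goes at most 41.7 mm and 7.16 degrees, less where a joint would pass 70% of its speed; a pose out of reach is approached as far as the arm can. A call is refused whole if a number of a shift passes 0.0417 or a number of a turn 0.125, either way. A call with a gripper value outside its range is refused whole. The fingers move at their own pace and stop on an object; "force" is the grip in N (left out, the last holds). Time passes only in rows, so rows that do not move let the fingers close. It gives the time, the measured TCP pose, the force, the opening and the grip force at its end, in the units of the state.
- arm.get_state(): the state, without advancing time (a new reading comes with each control period).
- arm.grab_frame(name): name is "scene" or "top" or "wrist"; returns the picture (480x640x3 uint8, blue, green, red); there is no depth.
- arm.camera_info(name): a dict with "K" (3x3 intrinsics, pixels), "extrinsics" (4x4, takes a point from camera to world coordinates). Camera axes: x right, y down, z forward; pixel columns grow to the right and rows downward; lengths in m; the calibration is good to about 2 mm. A picture is of the moment at which its call begins: read the wrist's pose just before it. camera_info takes no time and is no camera call; for the wrist camera it gives the pose at the moment of the call.
- arm.job_done(): hands the job in; it is judged then, once.
Trained networks look in the newest picture that a camera, given by its name, has taken for a name from the list of things; names that differ only in an ending like _2 or _b are one class to them, and where a whole thing is asked for, a point or a joint stands for the part that bears it (a point fixed in the world has none). Each returns a list of dicts, best first, with "score" (0 to 1); they miss things now and then, are a little off and sometimes report something else, mostly with a low value. They report only what shows in the picture. A call takes as long as a camera call.
- arm.find_in(camera, name): "position" ([x, y, z] in m, in world coordinates, good to about 4 mm: the middle of the surface that is visible of it).
- arm.silhouettes(camera, name): "pixels" (480x640 bool, what is visible of it).
- arm.pinpoint(camera, name): "position" ([x, y, z] in m, in world coordinates, good to about 4 mm: a listed point, or the origin of a listed thing).
The state is a dict: "t": time; "q": joint angles; "qd": joint speeds; "joint_efforts": joint torques, N m; "eef_pos": TCP position; "ee_rot": TCP orientation; "force": force on the tool from outside, world axes, zero at the start; "moment": the same for the moment, N m; "width": finger opening in m; "gripper_force": force on a finger pad.
Only numpy, scipy, OpenCV 4.12 (cv2) and the standard library are available. Lean on these libraries where they do the work, as an engineer would, in place of code of your own. Each camera call takes 0.05 s, during which the arm holds its last target. There are 200 camera calls.

## Working session

There is one attempt and no reset: what is moved stays moved. The work goes in short steps, Python scripts to look and compute and a tool call to move; the robot and the scene stay as the last step left them, time stands still between calls to the robot, and variables do not carry over. Pictures are saved under pics/ and viewed, at most 15 in all, crops included, and the job is handed in when it is done.

Besides the shell and the picture viewer there is one more tool, called after ">>>" as a command line: name --argument value ..., lists and objects as JSON in quotes. move_arm: Moves the arm, as the interface text tells. Its arguments: {"type":"object","properties":{"increments":{"type":"array"},"force":{"type":"number"}},"required":["increments"]}

```bash
mkdir -p pics
cat > h.py <<'E'
from station import arm
import numpy as np, cv2
from scipy.spatial.transform import Rotation as R
def st():
    s=arm.get_state(); print('t',round(s['t'],2),'pos',np.round(s['eef_pos'],4),'rot',np.round(s['ee_rot'],3),'w',round(s['width'],4),'F',np.round(s['force'],1),'q',np.round(s['q'],2)); return s
def pp(cam,names):
    for n in names:
        for d in arm.pinpoint(cam,n)[:3]: print(cam,n,np.round(d['position'],4),round(d['score'],2))
def ray(cam,u,v,z):
    c=arm.camera_info(cam);T=np.array(c['extrinsics']);d=T[:3,:3]@np.linalg.inv(c['K'])@[u,v,1];o=T[:3,3]
    return o+d*(z-o[2])/d[2]
def proj(cam,p):
    c=arm.camera_info(cam);T=np.linalg.inv(np.array(c['extrinsics']));x=np.array(c['K'])@(T[:3,:3]@p+T[:3,3]);return x[:2]/x[2]
E
python3 - <<'E'
from h import *
s=st(); print(R.from_euler('xyz',s['ee_rot']).as_matrix().round(3))
for c in ['top','scene']:
    cv2.imwrite(f'pics/{c}0.png',arm.grab_frame(c))
pp('top',['compartment','handle','pad','leg0_c','leg1_c','leg2_c','cup0_c','cup1_c','cup2_c','hinge_a','tape','driver','carton','oiler'])
for n in ['handle','leg0_c','cup0_c']: print(n,[(np.round(d['position'],4),round(d['score'],2)) for d in arm.find_in('top',n)])
for n in ['leg0_c']:
    for d in arm.silhouettes('top',n)[:4]:
        m=d['pixels'].astype(np.uint8);c=cv2.findContours(m,0,1)[0];c=max(c,key=len);print(n,round(d['score'],2),cv2.minAreaRect(c))
E
```

```text
t 0.0 pos [0.2325 0.6333 0.2912] rot [ 3.14  -0.    -0.352] w 0.0876 F [ 0.3  0.6 -0.2] q [ 1.51  0.36  0.01 -0.   -1.22 -0.29]
[[ 0.939 -0.345 -0.   ]
 [-0.345 -0.939 -0.002]
 [ 0.     0.002 -1.   ]]
top compartment [ 0.5681 -0.3964  0.0296] 0.38
top handle [0.5804 0.0963 0.1367] 0.69
top pad [0.4639 0.0844 0.0738] 0.98
top pad [ 0.5695 -0.261   0.017 ] 0.68
top leg1_c [ 0.4534 -0.4028  0.0248] 0.75
top leg2_c [ 0.569  -0.2644  0.0163] 0.56
top cup0_c [ 0.5587 -0.153   0.0303] 0.78
top cup1_c [ 0.3272 -0.2882 -0.0044] 0.3
top cup2_c [ 0.5701 -0.3935  0.0299] 0.77
top hinge_a [ 0.3258 -0.2923 -0.0034] 0.8
top hinge_a [ 7.012e-01 -1.203e-01  1.000e-04] 0.73
top hinge_a [0.5792 0.0959 0.1339] 0.31
top tape [ 0.711  -0.2348 -0.0013] 0.65
top driver [ 0.3112  0.3168 -0.0011] 0.57
top driver [ 0.5667 -0.3918  0.0302] 0.29
top carton [ 7.048e-01 -3.952e-01 -7.000e-04] 0.96
top oiler [ 0.5165  0.5178 -0.0024] 0.75
handle [(array([0.52  , 0.091 , 0.0732]), 0.57), (array([ 0.5716, -0.3987,  0.0429]), 0.44)]
leg0_c []
cup0_c [(array([ 0.5613, -0.1535,  0.0402]), 0.81)]
```

View pics/top0.png

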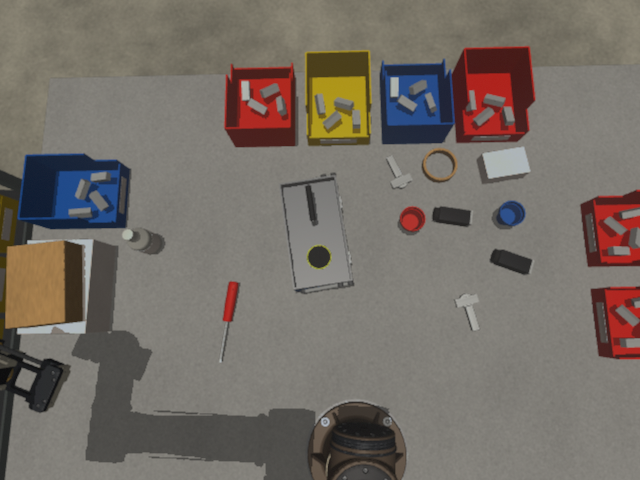

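View pics/scene0.png

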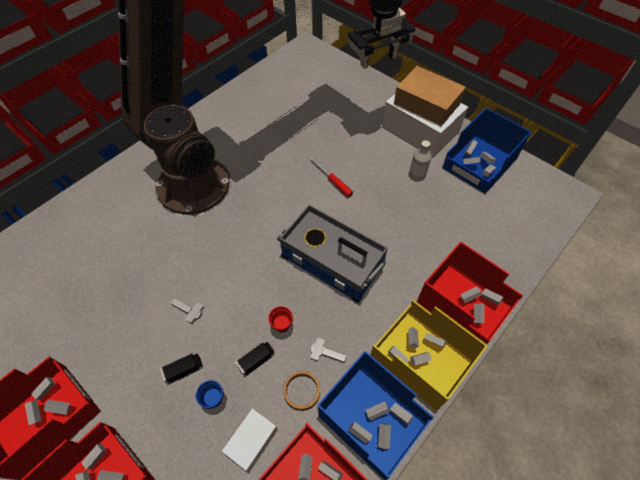

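Top view: the case is at about (317,232) px, with its handle at (311,205) and the pad at (319,257). There are two legs at (453,216) and (511,261), a red cup at (412,220) and a blue cup at (511,213). I see no third leg and no yellow cup. The scene view agrees. Next I'll fit the case rim and the leg yaws and go to the handle.

```bash
cat >> h.py <<'E'
def plan(p,yaw):
    s=arm.get_state(); y0=s['ee_rot'][2]; tw=-((yaw-y0+np.pi/2)%np.pi-np.pi/2); y=y0-tw
    d=np.array(p)-s['eef_pos']; print('twist',round(tw,4),'d',np.round([d[0]*np.cos(y)+d[1]*np.sin(y), d[0]*np.sin(y)-d[1]*np.cos(y), -d[2]],4),'yaw',round(y,3))
def legs(cam,thr=45,amin=300,amax=9000,ztop=0.036):
    g=arm.grab_frame(cam).max(2); m=(g<thr).astype(np.uint8)
    for c in cv2.findContours(m,0,1)[0]:
        if amin<cv2.contourArea(c)<amax:
            b=cv2.boxPoints(cv2.minAreaRect(c)); P=np.array([ray(cam,u,v,ztop)[:2] for u,v in b])
            e=[P[1]-P[0],P[2]-P[1]]; l=max(e,key=np.linalg.norm)
            print(cam,'px',b.mean(0).round(),'xy',P.mean(0).round(4),'sides',[round(np.linalg.norm(k),3) for k in e],'yaw',round(np.arctan(l[1]/l[0]),3))
E
python3 - <<'E'
from h import *
P=np.array([ray('top',u,v,0.1)[:2] for u,v in [(282,185),(337,177),(353,284),(296,291)]]);print(P.round(3),P.mean(0).round(4))
legs('top')
plan([0.53,0.10,0.33],0.105)
E
```

```text
[[0.638 0.171]
 [0.656 0.037]
 [0.395 0.004]
 [0.381 0.137]] [0.5174 0.0874]
top px [355. 438.] xy [0.044  0.0051] sides [np.float64(0.211), np.float64(0.102)] yaw -1.523
top px [ 31. 416.] xy [0.0996 0.7762] sides [np.float64(0.154), np.float64(0.285)] yaw 0.1
top px [  9. 185.] xy [0.6706 0.8997] sides [np.float64(0.056), np.float64(0.073)] yaw 1.237
twist -0.4568 d [ 0.2398  0.5619 -0.0378] yaw 0.105
```

>>> move_arm --increments '[{"jaw": 1,"twist": -0.114},{"twist": -0.114},{"twist": -0.115},{"twist": -0.115},{"dy": 0.037,"dx": 0.016,"dz": -0.003},{"dy": 0.037,"dx": 0.016,"dz": -0.003},{"dy": 0.037,"dx": 0.016,"dz": -0.003},{"dy": 0.037,"dx": 0.016,"dz": -0.003},{"dy": 0.037,"dx": 0.016,"dz": -0.003},{"dy": 0.037,"dx": 0.016,"dz": -0.003},{"dy": 0.037,"dx": 0.016,"dz": -0.003},{"dy": 0.037,"dx": 0.016,"dz": -0.003}]'

```text
$.increments[0]: bad value
```

>>> move_arm --increments '[{"dy": 0.037,"dx": 0.016,"dz": -0.003},{"dy": 0.037,"dx": 0.016,"dz": -0.003},{"dy": 0.037,"dx": 0.016,"dz": -0.003},{"dy": 0.037,"dx": 0.016,"dz": -0.003},{"dy": 0.037,"dx": 0.016,"dz": -0.003},{"dy": 0.037,"dx": 0.016},{"dy": 0.037,"dx": 0.016},{"dx": 0},{"dx": 0}]'

```text
$.increments[0]: bad value
```

Run:
```python
from h import *
s=st();cv2.imwrite('pics/w1.png',arm.grab_frame('wrist'))
pp('wrist',['handle','pad','handle','pad','compartment'])
c=arm.camera_info('wrist');print(np.array(c['extrinsics']).round(3))
```

```text
t 1.05 pos [0.2326 0.6336 0.2922] rot [ 3.142 -0.    -0.352] w 0.0875 F [-0.9 -0.2 -0.5] q [ 1.51  0.36  0.01  0.   -1.22 -0.29]
[[-0.344 -0.908 -0.239  0.297]
 [-0.939  0.333  0.086  0.61 ]
 [ 0.001  0.254 -0.967  0.385]
 [ 0.     0.     0.     1.   ]]
```

View pics/w1.png

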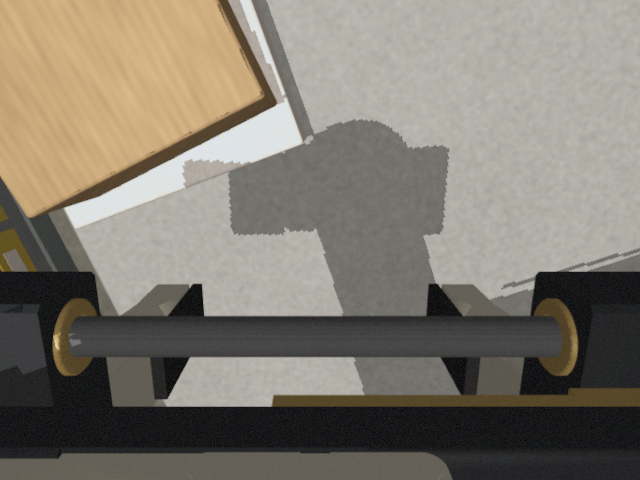

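The wrist view so far shows only the stacked boxes at upper left. The moves were refused, so I'll send rows with all the keys.

>>> move_arm --increments '[{"jaw": 1,"dx": 0,"dy": 0,"dz": 0,"twist": -0.114},{"jaw": 1,"dx": 0,"dy": 0,"dz": 0,"twist": -0.114},{"jaw": 1,"dx": 0,"dy": 0,"dz": 0,"twist": -0.115},{"jaw": 1,"dx": 0,"dy": 0,"dz": 0,"twist": -0.115},{"jaw": 1,"dx": 0.016,"dy": 0.037,"dz": -0.003,"twist": 0},{"jaw": 1,"dx": 0.016,"dy": 0.037,"dz": -0.003,"twist": 0},{"jaw": 1,"dx": 0.016,"dy": 0.037,"dz": -0.003,"twist": 0},{"jaw": 1,"dx": 0.016,"dy": 0.037,"dz": -0.003,"twist": 0},{"jaw": 1,"dx": 0.016,"dy": 0.037,"dz": -0.003,"twist": 0},{"jaw": 1,"dx": 0.016,"dy": 0.037,"dz": -0.003,"twist": 0},{"jaw": 1,"dx": 0.016,"dy": 0.037,"dz": -0.003,"twist": 0},{"jaw": 1,"dx": 0.016,"dy": 0.037,"dz": -0.003,"twist": 0}]' --force 20

```text
t: 2.35
eef_pos: [0.3918, 0.351, 0.3166]
ee_rot: [-3.141, -0.0, 0.107]
force: [1.6, 0.5, 0.5]
width: 0.0874
gripper_force: 0.0
```

>>> move_arm --increments '[{"jaw": 1,"dx": 0.016,"dy": 0.037,"dz": -0.003,"twist": 0},{"jaw": 1,"dx": 0.016,"dy": 0.037,"dz": -0.003,"twist": 0},{"jaw": 1,"dx": 0.016,"dy": 0.037,"dz": -0.003,"twist": 0},{"jaw": 1,"dx": 0.016,"dy": 0.037,"dz": -0.003,"twist": 0},{"jaw": 1,"dx": 0.016,"dy": 0.037,"dz": -0.003,"twist": 0},{"jaw": 1,"dx": 0.016,"dy": 0.037,"dz": 0,"twist": 0},{"jaw": 1,"dx": 0.016,"dy": 0.037,"dz": 0,"twist": 0},{"jaw": 1,"dx": 0,"dy": 0,"dz": 0,"twist": 0},{"jaw": 1,"dx": 0,"dy": 0,"dz": 0,"twist": 0}]'

```text
t: 3.1
eef_pos: [0.5307, 0.1051, 0.3309]
ee_rot: [3.141, 0.0, 0.102]
force: [-0.8, 0.5, -0.3]
width: 0.0877
gripper_force: 0.0
```

Run:
```python
from h import *
s=st();cv2.imwrite('pics/w2.png',arm.grab_frame('wrist'))
pp('wrist',['handle','pad','handle','pad'])
```

```text
t 3.1 pos [0.5307 0.1051 0.3309] rot [3.141 0.    0.102] w 0.0877 F [-0.8  0.5 -0.3] q [ 0.56  0.11 -0.22 -0.   -1.23  1.11]
wrist handle [0.5832 0.0999 0.134 ] 0.94
wrist pad [0.4631 0.0817 0.0764] 0.75
wrist handle [0.5832 0.0999 0.134 ] 0.94
wrist pad [0.4631 0.0817 0.0764] 0.75
```

View pics/w2.png

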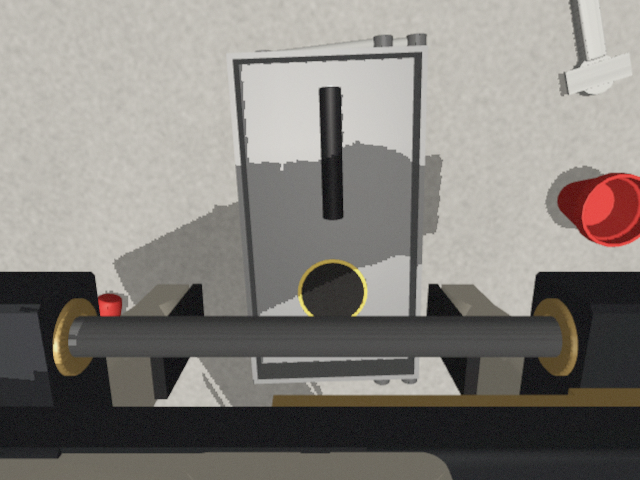

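The tray is seen from above. The bar runs from (330,87) to (332,219), the pad is at (332,291), and the far rim corners are (233,55) and (421,52).

Run:
```python
from h import *
a,b=ray('wrist',330,87,.143),ray('wrist',332,219,.143);print(a,b,(a+b)/2,np.arctan2(a[1]-b[1],a[0]-b[0]),np.linalg.norm(a-b))
c=[ray('wrist',u,v,.1) for u,v in [(233,55),(421,52),(414,376),(257,380)]];print(np.array(c).round(4),np.mean(c,0))
p=ray('wrist',332,291,.075);print(p);h=(a+b)/2;print(np.linalg.norm((h-p)[:2]),np.arctan2(h[1]-p[1],h[0]-p[0]))
plan([*h[:2],0.183],0.115)
```

```text
[0.62253764 0.10846903 0.143     ] [0.54058955 0.09748639 0.143     ] [0.5815636  0.10297771 0.143     ] 0.13322563056022255 0.08268075538707645
[[0.6399 0.1769 0.1   ]
 [0.656  0.0473 0.1   ]
 [0.4052 0.01   0.1   ]
 [0.3871 0.1414 0.1   ]] [0.52206159 0.09389359 0.1       ]
[0.4640352  0.08568029 0.075     ]
0.11879445875046384 0.14612744026256613
twist -0.007 d [0.0509 0.0112 0.1483] yaw 0.115
```

>>> move_arm --increments '[{"jaw": 1,"dx": 0.025,"dy": 0.005,"dz": 0,"twist": -0.034},{"jaw": 1,"dx": 0.026,"dy": 0.005,"dz": 0,"twist": 0},{"jaw": 1,"dx": 0,"dy": 0,"dz": 0.037,"twist": 0},{"jaw": 1,"dx": 0,"dy": 0,"dz": 0.037,"twist": 0},{"jaw": 1,"dx": 0,"dy": 0,"dz": 0.037,"twist": 0},{"jaw": 1,"dx": 0,"dy": 0,"dz": 0.037,"twist": 0},{"jaw": 1,"dx": 0,"dy": 0,"dz": 0,"twist": 0},{"jaw": 1,"dx": 0,"dy": 0,"dz": 0,"twist": 0}]'

```text
t: 4.02
eef_pos: [0.5811, 0.1042, 0.1823]
ee_rot: [3.14, 0.004, 0.142]
force: [0.2, 0.1, 0.5]
width: 0.0877
gripper_force: 0.0
```

>>> move_arm --increments '[{"jaw": -1,"dx": 0,"dy": 0,"dz": 0,"twist": 0},{"jaw": -1,"dx": 0,"dy": 0,"dz": 0,"twist": 0},{"jaw": -1,"dx": 0,"dy": 0,"dz": 0,"twist": 0},{"jaw": -1,"dx": 0,"dy": 0,"dz": 0,"twist": 0},{"jaw": -1,"dx": 0,"dy": 0,"dz": 0,"twist": 0},{"jaw": -1,"dx": 0,"dy": 0,"dz": 0,"twist": 0},{"jaw": -1,"dx": 0,"dy": 0,"dz": 0,"twist": 0},{"jaw": -1,"dx": 0,"dy": 0,"dz": 0,"twist": 0}]' --force 20

```text
t: 4.68
eef_pos: [0.5819, 0.1035, 0.1833]
ee_rot: [-3.142, -0.0, 0.14]
force: [-0.0, -0.0, 0.4]
width: 0.04
gripper_force: 0.0
```

Run:
```python
from h import *
st()
a=np.deg2rad(25);q=np.linspace(0,2.27,25);y=.1*(np.cos(a)-np.cos(a+q));z=.1*(np.sin(a+q)-np.sin(a))
print(np.c_[-np.diff(y),-np.diff(z)].round(4).tolist())
```

```text
t 4.68 pos [0.5819 0.1035 0.1833] rot [-3.142 -0.     0.14 ] w 0.04 F [-0.  -0.   0.4] q [ 0.51  0.31 -0.32  0.   -0.94  1.2 ]
[[-0.0044, -0.0084], [-0.0052, -0.0079], [-0.0059, -0.0074], [-0.0066, -0.0068], [-0.0072, -0.0062], [-0.0077, -0.0054], [-0.0082, -0.0047], [-0.0086, -0.0039], [-0.0089, -0.0031], [-0.0092, -0.0022], [-0.0094, -0.0013], [-0.0094, -0.0004], [-0.0094, 0.0005], [-0.0094, 0.0013], [-0.0092, 0.0022], [-0.0089, 0.0031], [-0.0086, 0.0039], [-0.0082, 0.0047], [-0.0077, 0.0055], [-0.0072, 0.0062], [-0.0066, 0.0068], [-0.0059, 0.0074], [-0.0052, 0.0079], [-0.0044, 0.0084]]
```

>>> move_arm --increments '[{"jaw": -1,"dx": 0,"dy": 0,"dz": 0,"twist": 0},{"jaw": -1,"dx": 0,"dy": 0,"dz": 0,"twist": 0},{"jaw": -1,"dx": 0,"dy": 0,"dz": 0,"twist": 0},{"jaw": -1,"dx": 0,"dy": 0,"dz": 0,"twist": 0},{"jaw": -1,"dx": 0,"dy": 0,"dz": 0,"twist": 0},{"jaw": -1,"dx": 0,"dy": 0,"dz": 0,"twist": 0},{"jaw": -1,"dx": 0,"dy": 0,"dz": 0,"twist": 0}]'

```text
t: 5.27
eef_pos: [0.5823, 0.1006, 0.1838]
ee_rot: [3.137, 0.001, 0.14]
force: [3.8, -13.9, 4.1]
width: 0.0133
gripper_force: 20.0
```

>>> move_arm --increments '[{"jaw": -1,"dx": 0,"dy": -0.0044,"dz": -0.0084,"twist": 0},{"jaw": -1,"dx": 0,"dy": -0.0052,"dz": -0.0079,"twist": 0},{"jaw": -1,"dx": 0,"dy": -0.0059,"dz": -0.0074,"twist": 0},{"jaw": -1,"dx": 0,"dy": -0.0066,"dz": -0.0068,"twist": 0}]'

```text
t: 5.6
eef_pos: [0.5792, 0.1231, 0.2146]
ee_rot: [3.138, 0.001, 0.139]
force: [2.2, -9.7, 2.2]
width: 0.0133
gripper_force: 20.0
```

>>> move_arm --increments '[{"jaw": -1,"dx": 0,"dy": -0.0072,"dz": -0.0062,"twist": 0},{"jaw": -1,"dx": 0,"dy": -0.0077,"dz": -0.0054,"twist": 0},{"jaw": -1,"dx": 0,"dy": -0.0082,"dz": -0.0047,"twist": 0},{"jaw": -1,"dx": 0,"dy": -0.0086,"dz": -0.0039,"twist": 0},{"jaw": -1,"dx": 0,"dy": -0.0089,"dz": -0.0031,"twist": 0},{"jaw": -1,"dx": 0,"dy": -0.0092,"dz": -0.0022,"twist": 0},{"jaw": -1,"dx": 0,"dy": -0.0094,"dz": -0.0013,"twist": 0},{"jaw": -1,"dx": 0,"dy": -0.0094,"dz": -0.0004,"twist": 0}]'

```text
t: 6.27
eef_pos: [0.5692, 0.1941, 0.2407]
ee_rot: [-3.142, -0.0, 0.14]
force: [2.9, -1.9, -5.0]
width: 0.0134
gripper_force: 20.0
```

>>> move_arm --increments '[{"jaw": -1,"dx": 0,"dy": -0.0094,"dz": 0.0005,"twist": 0},{"jaw": -1,"dx": 0,"dy": -0.0094,"dz": 0.0013,"twist": 0},{"jaw": -1,"dx": 0,"dy": -0.0092,"dz": 0.0022,"twist": 0},{"jaw": -1,"dx": 0,"dy": -0.0089,"dz": 0.0031,"twist": 0},{"jaw": -1,"dx": 0,"dy": -0.0086,"dz": 0.0039,"twist": 0},{"jaw": -1,"dx": 0,"dy": -0.0082,"dz": 0.0047,"twist": 0},{"jaw": -1,"dx": 0,"dy": -0.0077,"dz": 0.0055,"twist": 0}]'

```text
t: 6.85
eef_pos: [0.5607, 0.2538, 0.2174]
ee_rot: [3.139, 0.002, 0.14]
force: [11.6, -9.9, -13.5]
width: 0.013
gripper_force: 20.0
```

>>> move_arm --increments '[{"jaw": -1,"dx": 0,"dy": -0.0072,"dz": 0.0062,"twist": 0},{"jaw": -1,"dx": 0,"dy": -0.0066,"dz": 0.0068,"twist": 0},{"jaw": -1,"dx": 0,"dy": -0.0059,"dz": 0.0074,"twist": 0},{"jaw": -1,"dx": 0,"dy": -0.0052,"dz": 0.0079,"twist": 0},{"jaw": -1,"dx": 0,"dy": -0.0044,"dz": 0.0084,"twist": 0},{"jaw": -1,"dx": 0,"dy": 0,"dz": 0,"twist": 0},{"jaw": -1,"dx": 0,"dy": 0,"dz": 0,"twist": 0}]'

```text
t: 7.43
eef_pos: [0.557, 0.28, 0.1817]
ee_rot: [3.135, 0.003, 0.14]
force: [13.2, -17.5, -5.1]
width: 0.013
gripper_force: 20.0
```

>>> move_arm --increments '[{"jaw": 1,"dx": 0,"dy": 0,"dz": 0,"twist": 0},{"jaw": 1,"dx": 0,"dy": 0,"dz": 0,"twist": 0},{"jaw": 1,"dx": 0,"dy": 0,"dz": 0,"twist": 0},{"jaw": 1,"dx": 0,"dy": 0,"dz": 0,"twist": 0},{"jaw": 1,"dx": 0,"dy": 0,"dz": 0,"twist": 0},{"jaw": 1,"dx": 0,"dy": 0,"dz": -0.03,"twist": 0},{"jaw": 1,"dx": 0,"dy": 0,"dz": -0.04,"twist": 0},{"jaw": 1,"dx": 0,"dy": 0,"dz": -0.04,"twist": 0},{"jaw": 1,"dx": 0,"dy": 0,"dz": -0.04,"twist": 0}]'

```text
t: 8.18
eef_pos: [0.556, 0.2836, 0.3348]
ee_rot: [-3.141, 0.0, 0.141]
force: [1.5, -0.5, 0.2]
width: 0.0673
gripper_force: 0.0
```

>>> move_arm --increments '[{"jaw": 1,"dx": -0.0105,"dy": 0.037,"dz": 0,"twist": 0},{"jaw": 1,"dx": -0.0105,"dy": 0.037,"dz": 0,"twist": 0},{"jaw": 1,"dx": -0.0105,"dy": 0.037,"dz": 0,"twist": 0},{"jaw": 1,"dx": -0.0105,"dy": 0.037,"dz": 0,"twist": 0},{"jaw": 1,"dx": -0.0105,"dy": 0.037,"dz": 0,"twist": 0},{"jaw": 1,"dx": -0.0105,"dy": 0.037,"dz": 0,"twist": 0},{"jaw": 1,"dx": -0.0105,"dy": 0.037,"dz": 0,"twist": 0},{"jaw": 1,"dx": -0.0105,"dy": 0.037,"dz": 0,"twist": 0}]'

```text
t: 8.85
eef_pos: [0.5141, -0.0227, 0.3335]
ee_rot: [-3.141, -0.001, 0.141]
force: [0.8, -0.5, 0.4]
width: 0.0875
gripper_force: 0.0
```

>>> move_arm --increments '[{"jaw": 1,"dx": -0.0105,"dy": 0.037,"dz": 0,"twist": 0},{"jaw": 1,"dx": -0.0105,"dy": 0.037,"dz": 0,"twist": 0},{"jaw": 1,"dx": -0.0105,"dy": 0.037,"dz": 0,"twist": 0},{"jaw": 1,"dx": -0.0105,"dy": 0.037,"dz": 0,"twist": 0},{"jaw": 1,"dx": -0.0105,"dy": 0.037,"dz": 0,"twist": 0},{"jaw": 1,"dx": -0.0105,"dy": 0.037,"dz": 0,"twist": 0},{"jaw": 1,"dx": -0.0105,"dy": 0.037,"dz": 0,"twist": 0},{"jaw": 1,"dx": -0.0105,"dy": 0.037,"dz": 0,"twist": 0},{"jaw": 1,"dx": 0,"dy": 0,"dz": 0,"twist": 0},{"jaw": 1,"dx": 0,"dy": 0,"dz": 0,"twist": 0}]'

```text
t: 9.68
eef_pos: [0.4725, -0.3279, 0.3325]
ee_rot: [-3.141, 0.0, 0.137]
force: [-0.6, 0.0, -0.6]
width: 0.0878
gripper_force: 0.0
```

Run:
```python
from h import *
s=st()
w=arm.grab_frame('wrist');t=arm.grab_frame('top')
c=np.vstack([cv2.resize(w[:330],(800,412))[:, :], np.zeros((0,800,3),np.uint8)])
tt=cv2.resize(t[130:310,160:560],(800,188*2))[:186] if 0 else cv2.resize(t[140:310,200:560],(396,187))
c=np.vstack([c,np.hstack([tt,np.zeros((187,404,3),np.uint8)])]);cv2.imwrite('pics/w3.png',c)
pp('wrist',['leg0_c','leg1_c','leg2_c','cup2_c'])
for d in arm.silhouettes('wrist','leg0_c')[:3]+arm.silhouettes('wrist','leg1_c')[:3]:
    k=max(cv2.findContours(d['pixels'].astype(np.uint8),0,1)[0],key=len);b=cv2.boxPoints(cv2.minAreaRect(k));P=np.array([ray('wrist',u,v,.036)[:2] for u,v in b]);print(round(d['score'],2),b.round().tolist(),P.round(3).tolist())
legs('wrist')
```

```text
t 9.68 pos [ 0.4725 -0.3279  0.3325] rot [-3.141  0.     0.137] w 0.0878 F [-0.6  0.  -0.6] q [-0.27  0.17 -0.15 -0.   -1.25  1.97]
wrist leg1_c [ 0.4508 -0.4     0.0111] 0.63
wrist leg2_c [ 0.5704 -0.2637  0.0187] 0.97
wrist cup2_c [ 0.5657 -0.3918  0.0314] 0.73
0.21 [[363.0, 132.0], [389.0, 52.0], [464.0, 77.0], [437.0, 156.0]] [[0.544, -0.358], [0.611, -0.369], [0.6, -0.436], [0.532, -0.428]]
0.87 [[331.0, 226.0], [351.0, 189.0], [442.0, 240.0], [422.0, 276.0]] [[0.456, -0.344], [0.492, -0.356], [0.458, -0.449], [0.42, -0.437]]
wrist px [544. 471.] xy [ 0.2196 -0.613 ] sides [np.float64(0.021), np.float64(0.094)] yaw -1.43
wrist px [461. 371.] xy [ 0.3263 -0.4972] sides [np.float64(0.022), np.float64(0.048)] yaw 0.662
wrist px [167. 375.] xy [ 0.2796 -0.2026] sides [np.float64(0.055), np.float64(0.022)] yaw -0.352
wrist px [613. 366.] xy [ 0.3528 -0.6476] sides [np.float64(0.046), np.float64(0.052)] yaw -1.43
wrist px [444. 300.] xy [ 0.3983 -0.4633] sides [np.float64(0.033), np.float64(0.032)] yaw -1.429
wrist px [186. 300.] xy [ 0.3632 -0.2165] sides [np.float64(0.033), np.float64(0.032)] yaw -1.429
wrist px [580. 333.] xy [ 0.3811 -0.6041] sides [np.float64(0.113), np.float64(0.135)] yaw 0.33
wrist px [386. 233.] xy [ 0.4559 -0.396 ] sides [np.float64(0.037), np.float64(0.091)] yaw 1.206
wrist px [244.  97.] xy [ 0.5571 -0.2534] sides [np.float64(0.023), np.float64(0.085)] yaw 1.14
```

View pics/w3.png

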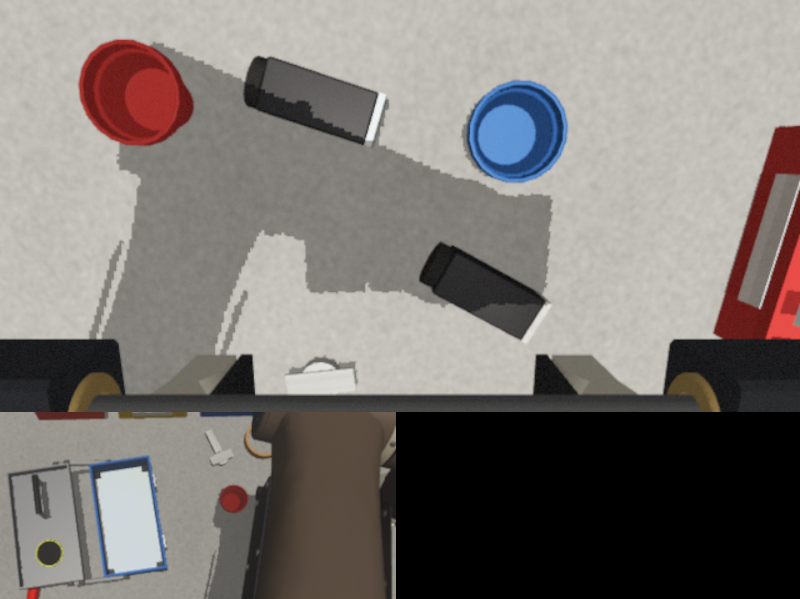

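Tray is fully open and the compartment is empty. In the wrist view, leg A runs from its foot at (198,64) to its plate at (303,95), and leg B from (342,211) to (431,258).

Run:
```python
from h import *
for f,p in [((198,64),(303,95)),((342,211),(431,258))]:
    a,b=ray('wrist',*f,.034),ray('wrist',*p,.034);d=a-b;m=(a+b)/2
    y=np.arctan2(d[1],d[0]);print(m.round(4),'len',np.linalg.norm(d).round(4),'yaw foot',y.round(3));plan([*m[:2],0.10],y)
```

```text
[ 0.5724 -0.2573  0.034 ] len 0.092 yaw foot 1.439
twist -1.2973 d [0.0808 0.0892 0.2332] yaw 1.439
[ 0.4546 -0.3973  0.034 ] len 0.0962 yaw foot 1.224
twist -1.0823 d [-0.0737  0.0068  0.2332] yaw 1.224
```

>>> move_arm --increments '[{"jaw": 1,"dx": 0,"dy": 0,"dz": 0,"twist": 0.1225},{"jaw": 1,"dx": 0,"dy": 0,"dz": 0,"twist": 0.1225},{"jaw": 1,"dx": 0,"dy": 0,"dz": 0,"twist": 0.1225},{"jaw": 1,"dx": 0,"dy": 0,"dz": 0,"twist": 0.1225},{"jaw": 1,"dx": 0,"dy": 0,"dz": 0,"twist": 0.1225},{"jaw": 1,"dx": 0,"dy": 0,"dz": 0,"twist": 0.1225},{"jaw": 1,"dx": 0,"dy": 0,"dz": 0,"twist": 0.1225},{"jaw": 1,"dx": 0,"dy": 0,"dz": 0,"twist": 0.1225},{"jaw": 1,"dx": 0,"dy": 0,"dz": 0,"twist": 0.1225},{"jaw": 1,"dx": 0,"dy": 0,"dz": 0,"twist": 0.1225},{"jaw": 1,"dx": 0,"dy": 0,"dz": 0,"twist": 0.1225},{"jaw": 1,"dx": 0,"dy": 0,"dz": 0,"twist": 0.1225}]'

```text
t: 11.13
eef_pos: [0.4731, -0.3261, 0.3331]
ee_rot: [-3.141, -0.0, -1.335]
force: [0.0, -0.1, -0.5]
width: 0.0873
gripper_force: 0.0
```

>>> move_arm --increments '[{"jaw": 0.4,"dx": 0,"dy": 0,"dz": 0,"twist": 0.1225},{"jaw": 0.4,"dx": 0,"dy": 0,"dz": 0,"twist": 0.1225},{"jaw": 0.4,"dx": 0,"dy": 0,"dz": 0,"twist": 0.1225},{"jaw": 0.4,"dx": -0.026,"dy": -0.03,"dz": 0.01,"twist": 0},{"jaw": 0.4,"dx": -0.026,"dy": -0.03,"dz": 0.02,"twist": 0},{"jaw": 0.4,"dx": -0.027,"dy": -0.029,"dz": 0.03,"twist": 0},{"jaw": 0.4,"dx": 0,"dy": 0,"dz": 0.04,"twist": 0},{"jaw": 0.4,"dx": 0,"dy": 0,"dz": 0.04,"twist": 0},{"jaw": 0.4,"dx": 0,"dy": 0,"dz": 0,"twist": 0},{"jaw": 0.4,"dx": 0,"dy": 0,"dz": 0,"twist": 0}]'

```text
t: 11.97
eef_pos: [0.5631, -0.2641, 0.1978]
ee_rot: [3.137, -0.0, -1.696]
force: [0.4, -0.3, 1.0]
width: 0.0617
gripper_force: 0.0
```

Run:
```python
from h import *
st()
for c in ['top']:
    cv2.imwrite('pics/w4.png',arm.grab_frame('wrist'))
plan([.571,-.261,.08],1.439)
```

```text
t 11.97 pos [ 0.5631 -0.2641  0.1978] rot [ 3.137 -0.    -1.696] w 0.0617 F [ 0.4 -0.3  1. ] q [-0.12  0.35 -0.23  0.   -1.   -0.  ]
twist 0.0062 d [-0.0045 -0.006   0.1204] yaw -1.703
```

View pics/w4.png

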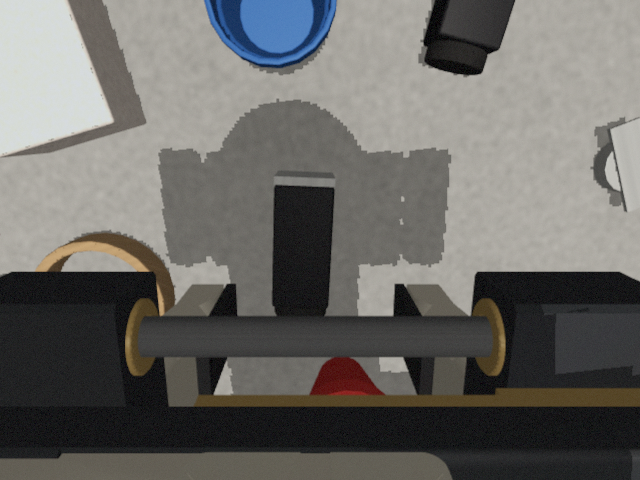

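The leg lies between the fingers, with its plate end at (304,180) and its body at columns 274-334, slightly left of the midline.

Run:
```python
from h import *
s=st()
a=ray('wrist',304.5,187,.036);b=ray('wrist',301,300,.036);print(a,b,np.arctan2(*(b-a)[[1,0]]))
d=(b-a)/np.linalg.norm(b-a);m=a+d*.045;print(m);plan([*m[:2],.08],np.arctan2(d[1],d[0]))
```

```text
t 12.02 pos [ 0.5645 -0.2647  0.2004] rot [ 3.142e+00 -1.000e-03 -1.696e+00] w 0.0613 F [ 0.9 -0.9  0.3] q [-0.13  0.35 -0.23  0.   -1.   -0.  ]
[ 0.56656649 -0.29969142  0.036     ] [ 0.57819776 -0.22862791  0.036     ] 1.4085605570155608
[ 0.57383512 -0.25528233  0.036     ]
twist 0.0366 d [-0.0108 -0.0077  0.1204] yaw -1.733
```

>>> move_arm --increments '[{"jaw": 0.4,"dx": -0.008,"dy": -0.0075,"dz": 0.03,"twist": 0.03},{"jaw": 0.4,"dx": 0,"dy": 0,"dz": 0.03,"twist": 0},{"jaw": 0.4,"dx": 0,"dy": 0,"dz": 0.03,"twist": 0},{"jaw": 0.4,"dx": 0,"dy": 0,"dz": 0.029,"twist": 0},{"jaw": -1,"dx": 0,"dy": 0,"dz": 0,"twist": 0},{"jaw": -1,"dx": 0,"dy": 0,"dz": 0,"twist": 0},{"jaw": -1,"dx": 0,"dy": 0,"dz": 0,"twist": 0},{"jaw": -1,"dx": 0,"dy": 0,"dz": 0,"twist": 0},{"jaw": -1,"dx": 0,"dy": 0,"dz": 0,"twist": 0},{"jaw": -1,"dx": 0,"dy": 0,"dz": 0,"twist": 0},{"jaw": -1,"dx": 0,"dy": 0,"dz": 0,"twist": 0},{"jaw": -1,"dx": 0,"dy": 0,"dz": 0,"twist": 0}]' --force 25

```text
t: 13.02
eef_pos: [0.5737, -0.2578, 0.083]
ee_rot: [-3.138, -0.0, -1.727]
force: [-1.9, 0.5, 8.1]
width: 0.0356
gripper_force: 25.0
```

>>> move_arm --increments '[{"jaw": -1,"dx": 0,"dy": 0,"dz": -0.02,"twist": 0},{"jaw": -1,"dx": 0,"dy": 0,"dz": -0.035,"twist": 0},{"jaw": -1,"dx": 0,"dy": 0,"dz": -0.035,"twist": 0},{"jaw": -1,"dx": 0,"dy": 0,"dz": -0.035,"twist": 0},{"jaw": -1,"dx": 0,"dy": 0,"dz": 0,"twist": 0},{"jaw": -1,"dx": 0,"dy": 0,"dz": 0,"twist": 0}]'

```text
t: 13.52
eef_pos: [0.5738, -0.2577, 0.2093]
ee_rot: [-3.134, 0.0, -1.727]
force: [0.0, 0.2, -3.3]
width: 0.036
gripper_force: 25.0
```

Run:
```python
from h import *
st()
C=np.array([.5225,.0925]);X=np.array([np.cos(.14),np.sin(.14)]);Y=np.array([-X[1],X[0]])
for x in (.06,-.06): p=C+x*X-.006*Y;print(p);plan([*p,.2],.14)
```

```text
t 13.52 pos [ 0.5738 -0.2577  0.2093] rot [-3.134  0.    -1.727] w 0.036 F [ 0.   0.2 -3.3] q [-0.11  0.34 -0.21  0.   -1.01 -0.04]
[0.58275022 0.09493129]
twist 1.2744 d [-0.0581  0.348   0.0093] yaw -3.002
[0.4639243  0.07818612]
twist 1.2744 d [0.0619 0.348  0.0093] yaw -3.002
```

>>> move_arm --increments '[{"jaw": -1,"dx": 0,"dy": 0,"dz": 0,"twist": 0.1158},{"jaw": -1,"dx": 0,"dy": 0,"dz": 0,"twist": 0.1158},{"jaw": -1,"dx": 0,"dy": 0,"dz": 0,"twist": 0.1158},{"jaw": -1,"dx": 0,"dy": 0,"dz": 0,"twist": 0.1158},{"jaw": -1,"dx": 0,"dy": 0,"dz": 0,"twist": 0.1158},{"jaw": -1,"dx": 0,"dy": 0,"dz": 0,"twist": 0.1158},{"jaw": -1,"dx": 0,"dy": 0,"dz": 0,"twist": 0.1158},{"jaw": -1,"dx": 0,"dy": 0,"dz": 0,"twist": 0.1158},{"jaw": -1,"dx": 0,"dy": 0,"dz": 0,"twist": 0.1158},{"jaw": -1,"dx": 0,"dy": 0,"dz": 0,"twist": 0.1158},{"jaw": -1,"dx": 0,"dy": 0,"dz": 0,"twist": 0.1158}]'

```text
t: 14.43
eef_pos: [0.5718, -0.2573, 0.2042]
ee_rot: [3.141, -0.001, -3.007]
force: [-0.6, -0.3, -1.1]
width: 0.0357
gripper_force: 25.0
```

>>> move_arm --increments '[{"jaw": -1,"dx": -0.0058,"dy": 0.0348,"dz": 0,"twist": 0},{"jaw": -1,"dx": -0.0058,"dy": 0.0348,"dz": 0,"twist": 0},{"jaw": -1,"dx": -0.0058,"dy": 0.0348,"dz": 0,"twist": 0},{"jaw": -1,"dx": -0.0058,"dy": 0.0348,"dz": 0,"twist": 0},{"jaw": -1,"dx": -0.0058,"dy": 0.0348,"dz": 0,"twist": 0},{"jaw": -1,"dx": -0.0058,"dy": 0.0348,"dz": 0,"twist": 0},{"jaw": -1,"dx": -0.0058,"dy": 0.0348,"dz": 0,"twist": 0},{"jaw": -1,"dx": -0.0058,"dy": 0.0348,"dz": 0,"twist": 0},{"jaw": -1,"dx": -0.0058,"dy": 0.0348,"dz": 0,"twist": 0},{"jaw": -1,"dx": -0.0058,"dy": 0.0348,"dz": 0,"twist": 0},{"jaw": -1,"dx": 0,"dy": 0,"dz": 0,"twist": 0},{"jaw": -1,"dx": 0,"dy": 0,"dz": 0,"twist": 0}]'

```text
t: 15.43
eef_pos: [0.5805, 0.097, 0.2043]
ee_rot: [-3.142, -0.001, -2.998]
force: [-0.1, -0.0, -0.8]
width: 0.0353
gripper_force: 25.0
```

Run:
```python
from h import *
s=st()
C=np.array([.5225,.0925]);X=np.array([np.cos(.14),np.sin(.14)]);Y=np.array([-X[1],X[0]])
p=C+.06*X-.006*Y;plan([*p,.089],.14)
f=arm.grab_frame('wrist')
for x,y in [(125,65),(-125,65),(-125,-65),(125,-65)]:
    u=proj('wrist',np.array([*(C+x*.001*X+y*.001*Y),.066]));cv2.circle(f,tuple(int(k) for k in u),5,(0,0,255),1)
cv2.imwrite('pics/w5.png',f)
```

```text
t 15.43 pos [0.5805 0.097  0.2043] rot [-3.142e+00 -1.000e-03 -2.998e+00] w 0.0353 F [-0.1 -0.  -0.8] q [ 0.5   0.29 -0.3  -0.   -0.98 -1.92]
twist 0.0034 d [-0.0019 -0.0024  0.1153] yaw -3.002
```

View pics/w5.png

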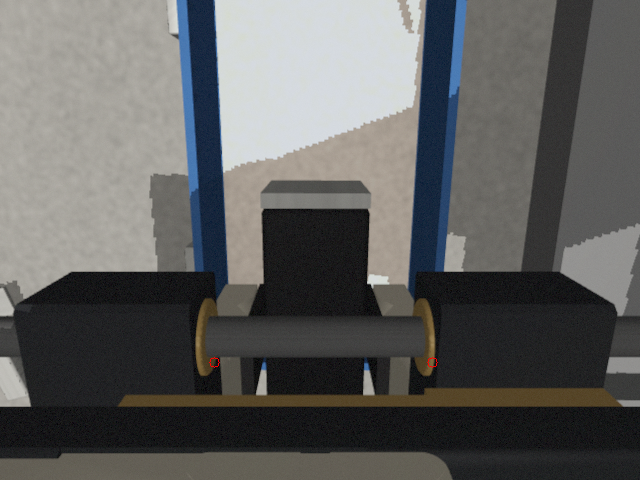

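The leg is centred between the walls (leg at columns 264-368, inner walls at about 218 and 420), so I can lower it.

>>> move_arm --increments '[{"jaw": -1,"dx": 0,"dy": 0,"dz": 0.03,"twist": 0},{"jaw": -1,"dx": 0,"dy": 0,"dz": 0.03,"twist": 0},{"jaw": -1,"dx": 0,"dy": 0,"dz": 0.03,"twist": 0},{"jaw": -1,"dx": 0,"dy": 0,"dz": 0.025,"twist": 0},{"jaw": -1,"dx": 0,"dy": 0,"dz": 0,"twist": 0},{"jaw": -1,"dx": 0,"dy": 0,"dz": 0,"twist": 0}]'

```text
t: 15.98
eef_pos: [0.5804, 0.0938, 0.0894]
ee_rot: [-3.14, -0.003, -3.002]
force: [0.1, -0.8, -0.4]
width: 0.0356
gripper_force: 25.0
```

>>> move_arm --increments '[{"jaw": 0.2,"dx": 0,"dy": 0,"dz": 0,"twist": 0},{"jaw": 0.2,"dx": 0,"dy": 0,"dz": 0,"twist": 0},{"jaw": 0.2,"dx": 0,"dy": 0,"dz": 0,"twist": 0},{"jaw": 0.2,"dx": 0,"dy": 0,"dz": 0,"twist": 0},{"jaw": 0.2,"dx": 0,"dy": 0,"dz": -0.03,"twist": 0},{"jaw": 0.2,"dx": 0,"dy": 0,"dz": -0.04,"twist": 0},{"jaw": 0.2,"dx": 0,"dy": 0,"dz": -0.04,"twist": 0},{"jaw": 0.2,"dx": 0,"dy": 0,"dz": -0.04,"twist": 0},{"jaw": 0.2,"dx": 0,"dy": 0,"dz": 0,"twist": 0},{"jaw": 0.2,"dx": 0,"dy": 0,"dz": 0,"twist": 0}]'

```text
t: 16.82
eef_pos: [0.5822, 0.0958, 0.244]
ee_rot: [3.139, 0.007, -3.001]
force: [-0.8, -0.3, -0.8]
width: 0.0526
gripper_force: 0.0
```

Run:
```python
from h import *
st()
arm.grab_frame('top')
pp('top',['leg0_c','leg1_c','leg2_c'])
plan([.455,-.34,.25],1.224)
```

```text
t 16.82 pos [0.5822 0.0958 0.244 ] rot [ 3.139  0.007 -3.001] w 0.0526 F [-0.8 -0.3 -0.8] q [ 0.49  0.25 -0.25  0.   -1.06 -1.92]
top leg1_c [ 0.4509 -0.403   0.0222] 0.79
top leg1_c [0.554  0.2756 0.1361] 0.33
top leg2_c [0.5943 0.0869 0.018 ] 0.84
twist -1.0836 d [ 0.4517 -0.03   -0.0111] yaw -1.918
```

>>> move_arm --increments '[{"jaw": 0.4,"dx": 0,"dy": 0,"dz": 0,"twist": -0.1204},{"jaw": 0.4,"dx": 0,"dy": 0,"dz": 0,"twist": -0.1204},{"jaw": 0.4,"dx": 0,"dy": 0,"dz": 0,"twist": -0.1204},{"jaw": 0.4,"dx": 0,"dy": 0,"dz": 0,"twist": -0.1204},{"jaw": 0.4,"dx": 0,"dy": 0,"dz": 0,"twist": -0.1204},{"jaw": 0.4,"dx": 0,"dy": 0,"dz": 0,"twist": -0.1204},{"jaw": 0.4,"dx": 0,"dy": 0,"dz": 0,"twist": -0.1204},{"jaw": 0.4,"dx": 0,"dy": 0,"dz": 0,"twist": -0.1204},{"jaw": 0.4,"dx": 0,"dy": 0,"dz": 0,"twist": -0.1204},{"jaw": 0.4,"dx": 0.037,"dy": -0.0037,"dz": 0,"twist": 0},{"jaw": 0.4,"dx": 0.037,"dy": -0.0037,"dz": 0,"twist": 0},{"jaw": 0.4,"dx": 0.037,"dy": -0.0037,"dz": 0,"twist": 0}]'

```text
t: 18.02
eef_pos: [0.5528, -0.0137, 0.2384]
ee_rot: [3.139, -0.002, -1.916]
force: [0.6, -0.0, 0.3]
width: 0.0616
gripper_force: 0.0
```

>>> move_arm --increments '[{"jaw": 0.4,"dx": 0.037,"dy": -0.0037,"dz": 0,"twist": 0},{"jaw": 0.4,"dx": 0.037,"dy": -0.0037,"dz": 0,"twist": 0},{"jaw": 0.4,"dx": 0.037,"dy": -0.0037,"dz": 0,"twist": 0},{"jaw": 0.4,"dx": 0.037,"dy": -0.0037,"dz": 0,"twist": 0},{"jaw": 0.4,"dx": 0.037,"dy": -0.0037,"dz": 0,"twist": 0},{"jaw": 0.4,"dx": 0.037,"dy": -0.0037,"dz": 0,"twist": 0},{"jaw": 0.4,"dx": 0.037,"dy": -0.0037,"dz": 0,"twist": 0},{"jaw": 0.4,"dx": 0.037,"dy": -0.0037,"dz": 0.01,"twist": 0},{"jaw": 0.4,"dx": 0.037,"dy": -0.0037,"dz": 0.01,"twist": 0},{"jaw": 0.4,"dx": 0.037,"dy": -0.0037,"dz": 0.01,"twist": 0},{"jaw": 0.4,"dx": 0,"dy": 0,"dz": 0,"twist": 0},{"jaw": 0.4,"dx": 0,"dy": 0,"dz": 0,"twist": 0}]'

```text
t: 19.02
eef_pos: [0.461, -0.375, 0.2074]
ee_rot: [3.137, 0.0, -1.921]
force: [0.1, 0.5, -0.2]
width: 0.0612
gripper_force: 0.0
```

Run:
```python
from h import *
st();cv2.imwrite('pics/w6.png',arm.grab_frame('wrist'))
pp('wrist',['leg1_c'])
```

```text
t 19.02 pos [ 0.461  -0.375   0.2074] rot [ 3.137  0.    -1.921] w 0.0612 F [ 0.1  0.5 -0.2] q [-0.35  0.3  -0.28 -0.   -1.    0.  ]
wrist leg1_c [ 0.4518 -0.4     0.0176] 0.62
```

View pics/w6.png

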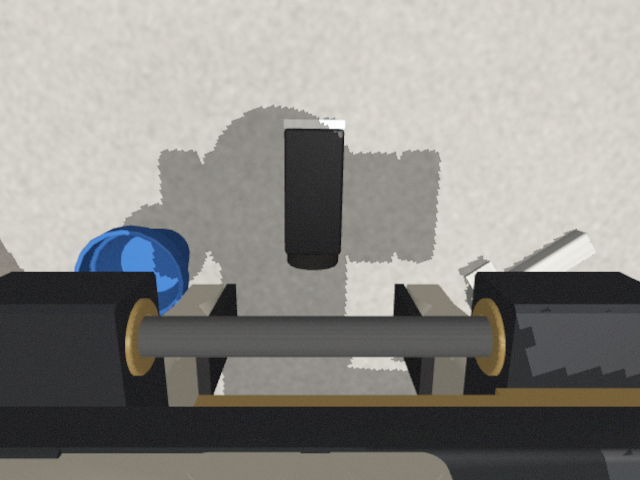

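Leg B is seen whole, from its plate at (315,125) to its foot at (313,260), and is aligned with the tool.

Run:
```python
from h import *
a=ray('wrist',315,122,.036);b=ray('wrist',313,262,.03);m=(a+b)/2;print(a,b,m,np.linalg.norm(a-b),np.arctan2(*(b-a)[[1,0]]));plan([.452,-.3995,.081],1.224);plan([*m[:2],.081],1.224)
```

```text
[ 0.43806817 -0.44062516  0.036     ] [ 0.46942414 -0.35772883  0.03      ] [ 0.45374616 -0.39917699  0.033     ] 0.08883129799838976 1.2091747777424153
twist -0.0006 d [0.0281 0.001  0.128 ] yaw -1.918
twist -0.0006 d [ 0.0273 -0.0006  0.128 ] yaw -1.918
```

>>> move_arm --increments '[{"jaw": 0.4,"dx": 0.028,"dy": 0,"dz": 0.03,"twist": 0.01},{"jaw": 0.4,"dx": 0,"dy": 0,"dz": 0.032,"twist": 0},{"jaw": 0.4,"dx": 0,"dy": 0,"dz": 0.032,"twist": 0},{"jaw": 0.4,"dx": 0,"dy": 0,"dz": 0.032,"twist": 0},{"jaw": -1,"dx": 0,"dy": 0,"dz": 0,"twist": 0},{"jaw": -1,"dx": 0,"dy": 0,"dz": 0,"twist": 0},{"jaw": -1,"dx": 0,"dy": 0,"dz": 0,"twist": 0},{"jaw": -1,"dx": 0,"dy": 0,"dz": 0,"twist": 0},{"jaw": -1,"dx": 0,"dy": 0,"dz": 0,"twist": 0},{"jaw": -1,"dx": 0,"dy": 0,"dz": 0,"twist": 0},{"jaw": -1,"dx": 0,"dy": 0,"dz": 0,"twist": 0},{"jaw": -1,"dx": 0,"dy": 0,"dz": 0,"twist": 0}]' --force 25

```text
t: 20.12
eef_pos: [0.4546, -0.4, 0.0865]
ee_rot: [-3.138, -0.0, -1.927]
force: [0.5, 4.0, 7.3]
width: 0.0357
gripper_force: 25.0
```

>>> move_arm --increments '[{"jaw": -1,"dx": 0,"dy": 0,"dz": -0.02,"twist": 0},{"jaw": -1,"dx": 0,"dy": 0,"dz": -0.035,"twist": 0},{"jaw": -1,"dx": 0,"dy": 0,"dz": -0.04,"twist": 0},{"jaw": -1,"dx": 0,"dy": 0,"dz": -0.04,"twist": 0},{"jaw": -1,"dx": 0,"dy": 0,"dz": 0,"twist": 0},{"jaw": -1,"dx": 0,"dy": 0,"dz": 0,"twist": 0}]'

```text
t: 20.62
eef_pos: [0.4546, -0.4005, 0.2233]
ee_rot: [-3.134, -0.001, -1.927]
force: [0.5, -0.2, -1.8]
width: 0.0357
gripper_force: 25.0
```

Run:
```python
from h import *
st()
C=np.array([.5225,.0925]);X=np.array([np.cos(.14),np.sin(.14)]);Y=np.array([-X[1],X[0]])
p=C-.062*X-.006*Y;print(p);plan([*p,.21],.14)
```

```text
t 20.62 pos [ 0.4546 -0.4005  0.2233] rot [-3.134e+00 -1.000e-03 -1.927e+00] w 0.0357 F [ 0.5 -0.2 -1.8] q [-0.4   0.29 -0.25  0.   -1.02  0.04]
[0.46194387 0.07790703]
twist 1.0742 d [-0.074   0.4727  0.0133] yaw -3.002
```

>>> move_arm --increments '[{"jaw": -1,"dx": 0,"dy": 0,"dz": 0,"twist": 0.1194},{"jaw": -1,"dx": 0,"dy": 0,"dz": 0,"twist": 0.1194},{"jaw": -1,"dx": 0,"dy": 0,"dz": 0,"twist": 0.1194},{"jaw": -1,"dx": 0,"dy": 0,"dz": 0,"twist": 0.1194},{"jaw": -1,"dx": 0,"dy": 0,"dz": 0,"twist": 0.1194},{"jaw": -1,"dx": 0,"dy": 0,"dz": 0,"twist": 0.1194},{"jaw": -1,"dx": 0,"dy": 0,"dz": 0,"twist": 0.1194},{"jaw": -1,"dx": 0,"dy": 0,"dz": 0,"twist": 0.1194},{"jaw": -1,"dx": 0,"dy": 0,"dz": 0,"twist": 0.1194},{"jaw": -1,"dx": -0.0057,"dy": 0.0364,"dz": 0,"twist": 0},{"jaw": -1,"dx": -0.0057,"dy": 0.0364,"dz": 0,"twist": 0},{"jaw": -1,"dx": -0.0057,"dy": 0.0364,"dz": 0,"twist": 0}]'

```text
t: 21.62
eef_pos: [0.454, -0.2883, 0.2178]
ee_rot: [3.141, -0.002, -3.004]
force: [0.9, 0.6, -1.1]
width: 0.0353
gripper_force: 25.0
```

>>> move_arm --increments '[{"jaw": -1,"dx": -0.0057,"dy": 0.0364,"dz": 0,"twist": 0},{"jaw": -1,"dx": -0.0057,"dy": 0.0364,"dz": 0,"twist": 0},{"jaw": -1,"dx": -0.0057,"dy": 0.0364,"dz": 0,"twist": 0},{"jaw": -1,"dx": -0.0057,"dy": 0.0364,"dz": 0,"twist": 0},{"jaw": -1,"dx": -0.0057,"dy": 0.0364,"dz": 0,"twist": 0},{"jaw": -1,"dx": -0.0057,"dy": 0.0364,"dz": 0,"twist": 0},{"jaw": -1,"dx": -0.0057,"dy": 0.0364,"dz": 0,"twist": 0},{"jaw": -1,"dx": -0.0057,"dy": 0.0364,"dz": 0,"twist": 0},{"jaw": -1,"dx": -0.0057,"dy": 0.0364,"dz": 0,"twist": 0},{"jaw": -1,"dx": -0.0057,"dy": 0.0364,"dz": 0,"twist": 0},{"jaw": -1,"dx": 0,"dy": 0,"dz": 0,"twist": 0},{"jaw": -1,"dx": 0,"dy": 0,"dz": 0,"twist": 0}]'

```text
t: 22.62
eef_pos: [0.4603, 0.0807, 0.2185]
ee_rot: [-3.141, -0.001, -2.999]
force: [0.0, -0.2, -0.9]
width: 0.0357
gripper_force: 25.0
```

Run:
```python
from h import *
st();plan([.462,.078,.0925],.14)
arm.grab_frame('top');pp('top',['leg0_c','leg2_c'])
cv2.imwrite('pics/w7.png',np.hstack([cv2.resize(arm.grab_frame('wrist'),(480,360)),cv2.resize(arm.grab_frame('scene')[150:330,220:460],(320,360))]))
```

```text
t 22.62 pos [0.4603 0.0807 0.2185] rot [-3.141e+00 -1.000e-03 -2.999e+00] w 0.0357 F [ 0.  -0.2 -0.9] q [ 0.6   0.08 -0.54 -0.   -0.96 -2.02]
twist 0.0029 d [-0.0013 -0.0029  0.126 ] yaw -3.002
top leg2_c [ 0.5554 -0.1522  0.0308] 0.57
```

View pics/w7.png

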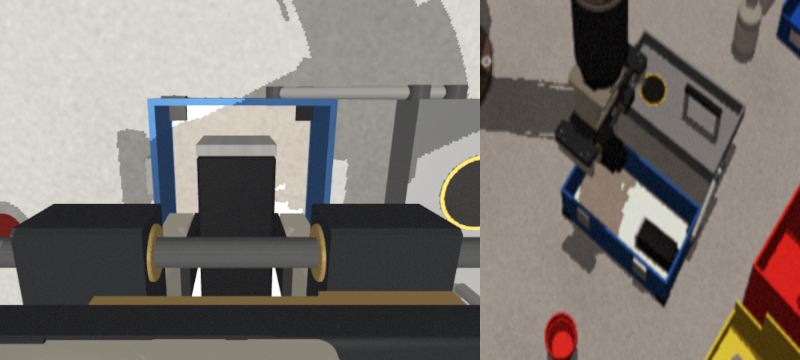

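The leg is held over the near half, with the walls clear on both sides. The scene view shows the first leg in the far half, so I'll lower this one.

>>> move_arm --increments '[{"jaw": -1,"dx": -0.001,"dy": -0.004,"dz": 0.03,"twist": 0},{"jaw": -1,"dx": 0,"dy": 0,"dz": 0.032,"twist": 0},{"jaw": -1,"dx": 0,"dy": 0,"dz": 0.032,"twist": 0},{"jaw": -1,"dx": 0,"dy": 0,"dz": 0.031,"twist": 0},{"jaw": -1,"dx": 0,"dy": 0,"dz": 0,"twist": 0},{"jaw": -1,"dx": 0,"dy": 0,"dz": 0,"twist": 0}]'

```text
t: 23.37
eef_pos: [0.4619, 0.074, 0.0933]
ee_rot: [-3.14, -0.003, -3.003]
force: [0.4, -0.5, -0.8]
width: 0.0358
gripper_force: 25.0
```

>>> move_arm --increments '[{"jaw": 0.2,"dx": 0,"dy": 0,"dz": 0,"twist": 0},{"jaw": 0.2,"dx": 0,"dy": 0,"dz": 0,"twist": 0},{"jaw": 0.2,"dx": 0,"dy": 0,"dz": 0,"twist": 0},{"jaw": 0.2,"dx": 0,"dy": 0,"dz": 0,"twist": 0},{"jaw": 0.2,"dx": 0,"dy": 0,"dz": -0.03,"twist": 0},{"jaw": 0.2,"dx": 0,"dy": 0,"dz": -0.04,"twist": 0},{"jaw": 0.2,"dx": 0,"dy": 0,"dz": -0.04,"twist": 0},{"jaw": 0.2,"dx": 0,"dy": 0,"dz": -0.04,"twist": 0},{"jaw": 0.2,"dx": 0,"dy": 0,"dz": -0.02,"twist": 0},{"jaw": 0.2,"dx": 0,"dy": 0,"dz": 0,"twist": 0}]'

```text
t: 24.2
eef_pos: [0.4645, 0.0761, 0.2704]
ee_rot: [3.138, 0.01, -3.001]
force: [1.4, -0.1, -0.0]
width: 0.0526
gripper_force: 0.0
```

Run:
```python
from h import *
st();plan([.5572,.2815,.24],.14)
f=arm.grab_frame('top');pp('top',['leg0_c','leg1_c','leg2_c','handle'])
```

```text
t 24.2 pos [0.4645 0.0761 0.2704] rot [ 3.138  0.01  -3.001] w 0.0526 F [ 1.4 -0.1 -0. ] q [ 0.58  0.03 -0.46  0.   -1.07 -2.01]
twist 0.0004 d [-0.1205  0.1905  0.0304] yaw -3.002
top leg0_c [0.554  0.2772 0.1369] 0.39
top leg1_c [0.4589 0.0702 0.0239] 0.67
top handle [0.5549 0.2771 0.1352] 0.76
```

>>> move_arm --increments '[{"jaw": 0.4,"dx": -0.0199,"dy": 0.0315,"dz": 0,"twist": 0},{"jaw": 0.4,"dx": -0.0199,"dy": 0.0315,"dz": 0,"twist": 0},{"jaw": 0.4,"dx": -0.0199,"dy": 0.0315,"dz": 0,"twist": 0},{"jaw": 0.4,"dx": -0.0199,"dy": 0.0315,"dz": 0,"twist": 0},{"jaw": 0.4,"dx": -0.0199,"dy": 0.0315,"dz": 0,"twist": 0},{"jaw": 0.4,"dx": -0.0199,"dy": 0.0315,"dz": 0,"twist": 0},{"jaw": 0.4,"dx": 0,"dy": 0,"dz": 0,"twist": 0},{"jaw": 0.4,"dx": 0,"dy": 0,"dz": 0.029,"twist": 0},{"jaw": 0.4,"dx": 0,"dy": 0,"dz": 0.029,"twist": 0},{"jaw": 0.4,"dx": 0,"dy": 0,"dz": 0.029,"twist": 0},{"jaw": 0.4,"dx": 0,"dy": 0,"dz": 0,"twist": 0},{"jaw": 0.4,"dx": 0,"dy": 0,"dz": 0,"twist": 0}]' --force 20

```text
t: 25.45
eef_pos: [0.5537, 0.2781, 0.175]
ee_rot: [-3.138, -0.004, -3.002]
force: [-0.5, 0.2, 0.7]
width: 0.0612
gripper_force: 0.0
```

>>> move_arm --increments '[{"jaw": -1,"dx": 0,"dy": 0,"dz": 0,"twist": 0},{"jaw": -1,"dx": 0,"dy": 0,"dz": 0,"twist": 0},{"jaw": -1,"dx": 0,"dy": 0,"dz": 0,"twist": 0},{"jaw": -1,"dx": 0,"dy": 0,"dz": 0,"twist": 0},{"jaw": -1,"dx": 0,"dy": 0,"dz": 0,"twist": 0},{"jaw": -1,"dx": 0,"dy": 0,"dz": 0,"twist": 0},{"jaw": -1,"dx": 0,"dy": 0,"dz": 0,"twist": 0},{"jaw": -1,"dx": 0,"dy": 0,"dz": 0,"twist": 0},{"jaw": -1,"dx": 0,"dy": 0,"dz": 0,"twist": 0},{"jaw": -1,"dx": 0,"dy": 0,"dz": 0,"twist": 0},{"jaw": -1,"dx": 0,"dy": 0,"dz": 0,"twist": 0}]'

```text
t: 26.37
eef_pos: [0.5545, 0.2788, 0.1772]
ee_rot: [-3.141, -0.0, -3.002]
force: [-0.9, -1.3, 2.0]
width: 0.0129
gripper_force: 20.0
```

Run:
```python
from h import *
st()
t=arm.grab_frame('top');s=arm.grab_frame('scene')
cv2.imwrite('pics/w8.png',np.hstack([cv2.resize(t[150:310,200:440],(450,300)),cv2.resize(s[150:330,220:430],(350,300))]))
```

```text
t 26.37 pos [0.5545 0.2788 0.1772] rot [-3.141 -0.    -3.002] w 0.0129 F [-0.9 -1.3  2. ] q [ 0.78  0.36 -0.26  0.   -0.95 -2.21]
```

View pics/w8.png

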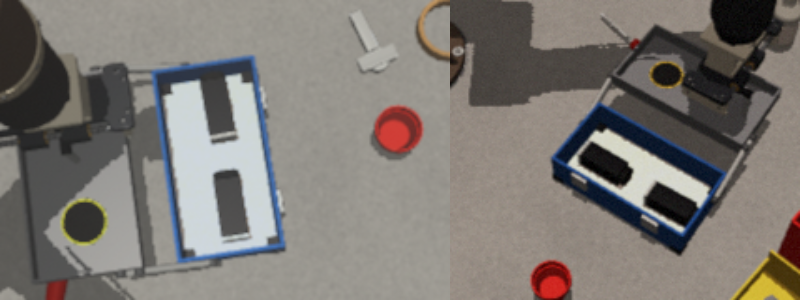

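Both legs lie in the compartment and the handle is gripped, so I'll swing the tray back.

>>> move_arm --increments '[{"jaw": -1,"dx": 0,"dy": -0.0044,"dz": -0.0084,"twist": 0},{"jaw": -1,"dx": 0,"dy": -0.0052,"dz": -0.0079,"twist": 0},{"jaw": -1,"dx": 0,"dy": -0.0059,"dz": -0.0074,"twist": 0},{"jaw": -1,"dx": 0,"dy": -0.0066,"dz": -0.0068,"twist": 0},{"jaw": -1,"dx": 0,"dy": -0.0072,"dz": -0.0062,"twist": 0},{"jaw": -1,"dx": 0,"dy": -0.0077,"dz": -0.0055,"twist": 0},{"jaw": -1,"dx": 0,"dy": -0.0082,"dz": -0.0047,"twist": 0},{"jaw": -1,"dx": 0,"dy": -0.0086,"dz": -0.0039,"twist": 0}]'

```text
t: 27.13
eef_pos: [0.5619, 0.2248, 0.2284]
ee_rot: [3.141, -0.0, -3.002]
force: [1.2, 1.4, -6.9]
width: 0.0131
gripper_force: 20.0
```

>>> move_arm --increments '[{"jaw": -1,"dx": 0,"dy": -0.0089,"dz": -0.0031,"twist": 0},{"jaw": -1,"dx": 0,"dy": -0.0092,"dz": -0.0022,"twist": 0},{"jaw": -1,"dx": 0,"dy": -0.0094,"dz": -0.0013,"twist": 0},{"jaw": -1,"dx": 0,"dy": -0.0094,"dz": -0.0005,"twist": 0},{"jaw": -1,"dx": 0,"dy": -0.0094,"dz": 0.0004,"twist": 0},{"jaw": -1,"dx": 0,"dy": -0.0094,"dz": 0.0013,"twist": 0},{"jaw": -1,"dx": 0,"dy": -0.0092,"dz": 0.0022,"twist": 0},{"jaw": -1,"dx": 0,"dy": -0.0089,"dz": 0.0031,"twist": 0}]'

```text
t: 27.8
eef_pos: [0.5722, 0.1517, 0.2278]
ee_rot: [-3.142, -0.0, -3.002]
force: [-0.8, 2.5, -4.8]
width: 0.0133
gripper_force: 20.0
```

>>> move_arm --increments '[{"jaw": -1,"dx": 0,"dy": -0.0086,"dz": 0.0039,"twist": 0},{"jaw": -1,"dx": 0,"dy": -0.0082,"dz": 0.0047,"twist": 0},{"jaw": -1,"dx": 0,"dy": -0.0077,"dz": 0.0054,"twist": 0},{"jaw": -1,"dx": 0,"dy": -0.0072,"dz": 0.0062,"twist": 0},{"jaw": -1,"dx": 0,"dy": -0.0066,"dz": 0.0068,"twist": 0},{"jaw": -1,"dx": 0,"dy": -0.0059,"dz": 0.0074,"twist": 0},{"jaw": -1,"dx": 0,"dy": -0.0052,"dz": 0.0079,"twist": 0},{"jaw": -1,"dx": 0,"dy": -0.0044,"dz": 0.0084,"twist": 0},{"jaw": -1,"dx": 0,"dy": 0,"dz": 0,"twist": 0},{"jaw": -1,"dx": 0,"dy": 0,"dz": 0,"twist": 0}]'

```text
t: 28.63
eef_pos: [0.5797, 0.0992, 0.1765]
ee_rot: [-3.142, -0.0, -3.002]
force: [-0.8, 1.2, -4.3]
width: 0.0133
gripper_force: 20.0
```

>>> move_arm --increments '[{"jaw": 1,"dx": 0,"dy": 0,"dz": 0,"twist": 0},{"jaw": 1,"dx": 0,"dy": 0,"dz": 0,"twist": 0},{"jaw": 1,"dx": 0,"dy": 0,"dz": 0,"twist": 0},{"jaw": 1,"dx": 0,"dy": 0,"dz": 0,"twist": 0},{"jaw": 1,"dx": 0,"dy": 0,"dz": 0,"twist": 0},{"jaw": 1,"dx": 0,"dy": 0,"dz": -0.03,"twist": 0},{"jaw": 1,"dx": 0,"dy": 0,"dz": -0.035,"twist": 0},{"jaw": 1,"dx": 0,"dy": 0,"dz": -0.035,"twist": 0},{"jaw": 1,"dx": 0,"dy": 0,"dz": -0.035,"twist": 0},{"jaw": 1,"dx": 0,"dy": 0,"dz": 0,"twist": 0}]'

```text
t: 29.47
eef_pos: [0.5824, 0.0998, 0.3205]
ee_rot: [3.14, 0.012, -3.001]
force: [0.9, 0.2, 2.8]
width: 0.0744
gripper_force: 0.0
```

>>> move_arm --increments '[{"jaw": 1,"dx": 0.0015,"dy": -0.031,"dz": 0,"twist": 0},{"jaw": 1,"dx": 0.0015,"dy": -0.031,"dz": 0,"twist": 0},{"jaw": 1,"dx": 0.0015,"dy": -0.031,"dz": 0,"twist": 0},{"jaw": 1,"dx": 0.0015,"dy": -0.031,"dz": 0,"twist": 0},{"jaw": 1,"dx": 0.0015,"dy": -0.031,"dz": 0,"twist": 0},{"jaw": 1,"dx": 0.0015,"dy": -0.031,"dz": 0,"twist": 0},{"jaw": 1,"dx": 0.0015,"dy": -0.031,"dz": 0,"twist": 0},{"jaw": 1,"dx": 0.0015,"dy": -0.031,"dz": 0,"twist": 0},{"jaw": 1,"dx": 0,"dy": 0,"dz": 0,"twist": 0},{"jaw": 1,"dx": 0,"dy": 0,"dz": 0,"twist": 0},{"jaw": 1,"dx": 0,"dy": 0,"dz": 0,"twist": 0}]'

```text
t: 30.38
eef_pos: [0.6022, -0.148, 0.3121]
ee_rot: [3.141, -0.0, -3.003]
force: [0.5, -0.9, 0.3]
width: 0.088
gripper_force: 0.0
```

```bash
cat >> h.py <<'E'
def cup(cam,n,H,z0=0.):
    for d in arm.silhouettes(cam,n)[:2]:
        m=d['pixels'].astype(np.uint8); k=max(cv2.findContours(m,0,1)[0],key=len); print(n,round(d['score'],2),'bbox',cv2.boundingRect(k))
    for d in arm.pinpoint(cam,n)[:2]: print('pin',np.round(d['position'],4),round(d['score'],2))
E
python3 - <<'E'
from h import *
st();f=arm.grab_frame('wrist')
t=arm.grab_frame('top');pp('top',['handle','pad'])
cup('wrist','cup0_c',.066)
cv2.imwrite('pics/w9.png',np.hstack([f[:420,:560],cv2.resize(t[160:310,270:355],(238,420))]))
E
```

```text
t 30.38 pos [ 0.6022 -0.148   0.3121] rot [ 3.141 -0.    -3.003] w 0.088 F [ 0.5 -0.9  0.3] q [ 0.07  0.26 -0.09 -0.   -1.23 -1.51]
top handle [0.5783 0.0997 0.1331] 0.57
cup0_c 0.75 bbox (281, 116, 81, 82)
pin [ 0.5568 -0.1507  0.032 ] 0.75
```

View pics/w9.png

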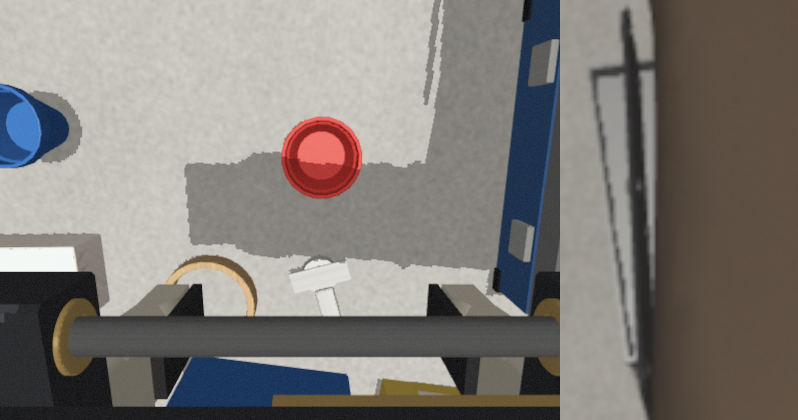

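The red cup's rim is centred at (321,157) and is 81 px across. The arm hides the tray in the top view.

Run:
```python
from h import *
a=ray('wrist',321.5,157,.066);print(a, np.linalg.norm(ray('wrist',281,157,.066)-ray('wrist',362,157,.066)))
plan([*a[:2],.109],.14)
```

```text
[ 0.55642218 -0.14895191  0.066     ] 0.062422213164982344
twist 0.0008 d [0.0458 0.0045 0.2034] yaw -3.002
```

>>> move_arm --increments '[{"jaw": 1,"dx": 0.023,"dy": 0.002,"dz": 0.01,"twist": 0},{"jaw": 1,"dx": 0.0228,"dy": 0.002,"dz": 0.013,"twist": 0},{"jaw": 1,"dx": 0,"dy": 0,"dz": 0.036,"twist": 0},{"jaw": 1,"dx": 0,"dy": 0,"dz": 0.036,"twist": 0},{"jaw": 1,"dx": 0,"dy": 0,"dz": 0.036,"twist": 0},{"jaw": 1,"dx": 0,"dy": 0,"dz": 0.036,"twist": 0},{"jaw": 1,"dx": 0,"dy": 0,"dz": 0.036,"twist": 0},{"jaw": 1,"dx": 0,"dy": 0,"dz": 0,"twist": 0},{"jaw": 1,"dx": 0,"dy": 0,"dz": 0,"twist": 0},{"jaw": 1,"dx": 0,"dy": 0,"dz": 0,"twist": 0}]'

```text
t: 31.52
eef_pos: [0.5576, -0.1501, 0.1111]
ee_rot: [-3.141, 0.002, -3.001]
force: [0.6, -0.5, 1.2]
width: 0.0877
gripper_force: 0.0
```

>>> move_arm --increments '[{"jaw": -1,"dx": 0,"dy": 0,"dz": 0,"twist": 0},{"jaw": -1,"dx": 0,"dy": 0,"dz": 0,"twist": 0},{"jaw": -1,"dx": 0,"dy": 0,"dz": 0,"twist": 0},{"jaw": -1,"dx": 0,"dy": 0,"dz": 0,"twist": 0},{"jaw": -1,"dx": 0,"dy": 0,"dz": 0,"twist": 0},{"jaw": -1,"dx": 0,"dy": 0,"dz": 0,"twist": 0},{"jaw": -1,"dx": 0,"dy": 0,"dz": 0,"twist": 0},{"jaw": -1,"dx": 0,"dy": 0,"dz": 0,"twist": 0}]' --force 15

```text
t: 32.18
eef_pos: [0.5571, -0.1502, 0.1103]
ee_rot: [-3.141, 0.002, -3.002]
force: [-1.0, 2.1, 6.9]
width: 0.0629
gripper_force: 15.0
```

Run:
```python
from h import *
st();plan([.4635,.0839,.25],.14)
```

```text
t 32.18 pos [ 0.5571 -0.1502  0.1103] rot [-3.141e+00  2.000e-03 -3.002e+00] w 0.0629 F [-1.   2.1  6.9] q [ 0.08  0.38 -0.43  0.   -0.76 -1.51]
twist -0.0001 d [ 0.06    0.2448 -0.1397] yaw -3.002
```

>>> move_arm --increments '[{"jaw": -1,"dx": 0,"dy": 0,"dz": -0.02,"twist": 0},{"jaw": -1,"dx": 0,"dy": 0,"dz": -0.035,"twist": 0},{"jaw": -1,"dx": 0,"dy": 0,"dz": -0.035,"twist": 0},{"jaw": -1,"dx": 0,"dy": 0,"dz": -0.035,"twist": 0},{"jaw": -1,"dx": 0,"dy": 0,"dz": -0.035,"twist": 0},{"jaw": -1,"dx": 0,"dy": 0.03,"dz": -0.02,"twist": 0},{"jaw": -1,"dx": 0,"dy": 0.035,"dz": 0,"twist": 0},{"jaw": -1,"dx": 0,"dy": 0.035,"dz": 0,"twist": 0},{"jaw": -1,"dx": 0,"dy": 0.035,"dz": 0,"twist": 0},{"jaw": -1,"dx": 0,"dy": 0.035,"dz": 0,"twist": 0},{"jaw": -1,"dx": 0,"dy": 0.035,"dz": 0,"twist": 0},{"jaw": -1,"dx": 0,"dy": 0.035,"dz": 0,"twist": 0}]'

```text
t: 33.18
eef_pos: [0.5221, 0.0888, 0.2892]
ee_rot: [3.141, -0.0, -3.002]
force: [0.8, 0.1, -0.9]
width: 0.0633
gripper_force: 15.0
```

>>> move_arm --increments '[{"jaw": -1,"dx": 0,"dy": 0.005,"dz": 0,"twist": 0},{"jaw": -1,"dx": 0,"dy": 0,"dz": 0,"twist": 0},{"jaw": -1,"dx": 0,"dy": 0,"dz": 0,"twist": 0}]'

```text
t: 33.43
eef_pos: [0.522, 0.0925, 0.289]
ee_rot: [-3.141, -0.001, -3.001]
force: [-0.6, 0.7, -1.2]
width: 0.0631
gripper_force: 15.0
```

Run:
```python
from h import *
st();f=arm.grab_frame('wrist');pp('wrist',['pad'])
cv2.imwrite('pics/w10.png',f)
```

```text
t 33.43 pos [0.522  0.0925 0.289 ] rot [-3.141e+00 -1.000e-03 -3.001e+00] w 0.0631 F [-0.6  0.7 -1.2] q [ 0.55  0.12 -0.31 -0.   -1.14 -1.98]
wrist pad [0.4633 0.0822 0.0769] 0.7
```

View pics/w10.png

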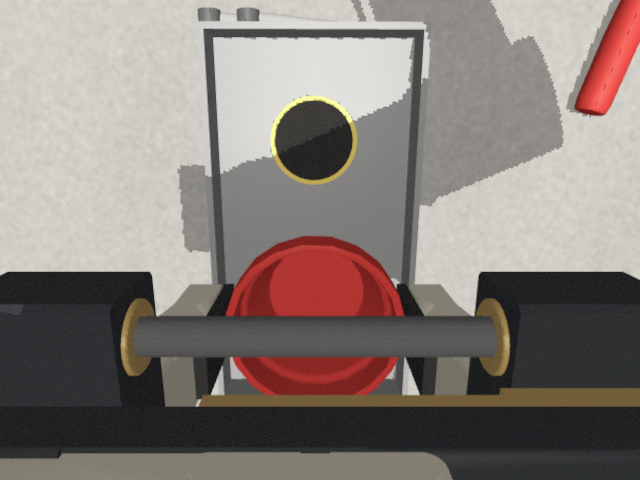

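The tray is shut and the pad is centred at (314,140), with the cup held upright at (316,320).

Run:
```python
from h import *
a=ray('wrist',314,140,.075);print(a,np.linalg.norm(ray('wrist',271,140,.075)-ray('wrist',357,140,.075)))
plan([*a[:2],.189],.14);plan([.4635,.0835,.189],.14)
```

```text
[0.46335276 0.08206442 0.075     ] 0.059374664073404027
twist -0.0012 d [ 0.0596 -0.0011  0.1001] yaw -3.002
twist -0.0012 d [0.0593 0.0003 0.1001] yaw -3.002
```

>>> move_arm --increments '[{"jaw": -1,"dx": 0.03,"dy": 0,"dz": 0,"twist": 0},{"jaw": -1,"dx": 0.0295,"dy": -0.0005,"dz": 0,"twist": 0},{"jaw": -1,"dx": 0,"dy": 0,"dz": 0.033,"twist": 0},{"jaw": -1,"dx": 0,"dy": 0,"dz": 0.033,"twist": 0},{"jaw": -1,"dx": 0,"dy": 0,"dz": 0.032,"twist": 0},{"jaw": -1,"dx": 0,"dy": 0,"dz": 0,"twist": 0},{"jaw": -1,"dx": 0,"dy": 0,"dz": 0,"twist": 0},{"jaw": -1,"dx": 0,"dy": 0,"dz": 0,"twist": 0}]'

```text
t: 34.2
eef_pos: [0.4646, 0.0833, 0.1928]
ee_rot: [-3.141, 0.001, -3.003]
force: [1.4, 1.1, -1.2]
width: 0.0631
gripper_force: 15.0
```

>>> move_arm --increments '[{"jaw": -1,"dx": 0,"dy": 0,"dz": 0.003,"twist": 0},{"jaw": -1,"dx": 0,"dy": 0,"dz": 0,"twist": 0},{"jaw": -1,"dx": 0,"dy": 0,"dz": 0,"twist": 0}]'

```text
t: 34.45
eef_pos: [0.464, 0.0837, 0.1893]
ee_rot: [3.141, 0.002, -3.002]
force: [-0.4, -0.1, -0.0]
width: 0.0628
gripper_force: 15.0
```

>>> move_arm --increments '[{"jaw": -1,"dx": 0,"dy": 0,"dz": 0.002,"twist": 0},{"jaw": -1,"dx": 0,"dy": 0,"dz": 0,"twist": 0},{"jaw": -1,"dx": 0,"dy": 0,"dz": 0,"twist": 0}]'

```text
t: 34.7
eef_pos: [0.4634, 0.0836, 0.1864]
ee_rot: [3.141, 0.0, -3.002]
force: [-0.1, -0.4, -1.5]
width: 0.063
gripper_force: 15.0
```

>>> move_arm --increments '[{"jaw": -1,"dx": 0,"dy": 0,"dz": 0.002,"twist": 0},{"jaw": -1,"dx": 0,"dy": 0,"dz": 0,"twist": 0},{"jaw": -1,"dx": 0,"dy": 0,"dz": 0,"twist": 0}]'

```text
t: 34.95
eef_pos: [0.4635, 0.0837, 0.1843]
ee_rot: [3.142, 0.0, -3.002]
force: [-0.3, 0.7, -0.9]
width: 0.0633
gripper_force: 15.0
```

>>> move_arm --increments '[{"jaw": -1,"dx": 0,"dy": 0,"dz": 0.001,"twist": 0},{"jaw": -1,"dx": 0,"dy": 0,"dz": 0,"twist": 0},{"jaw": -1,"dx": 0,"dy": 0,"dz": 0,"twist": 0}]'

```text
t: 35.2
eef_pos: [0.4641, 0.0838, 0.1841]
ee_rot: [3.141, 0.001, -3.002]
force: [-2.9, 1.8, 7.0]
width: 0.0629
gripper_force: 15.0
```

>>> move_arm --increments '[{"jaw": -1,"dx": 0,"dy": 0,"dz": 0.001,"twist": 0},{"jaw": -1,"dx": 0,"dy": 0,"dz": 0,"twist": 0},{"jaw": -1,"dx": 0,"dy": 0,"dz": 0,"twist": 0}]'

```text
t: 35.45
eef_pos: [0.4645, 0.084, 0.184]
ee_rot: [3.141, 0.003, -3.001]
force: [-4.2, -0.4, 13.8]
width: 0.0626
gripper_force: 15.0
```

>>> move_arm --increments '[{"jaw": 1,"dx": 0,"dy": 0,"dz": -0.0005,"twist": 0},{"jaw": 1,"dx": 0,"dy": 0,"dz": 0,"twist": 0},{"jaw": 1,"dx": 0,"dy": 0,"dz": 0,"twist": 0},{"jaw": 1,"dx": 0,"dy": 0,"dz": 0,"twist": 0},{"jaw": 1,"dx": 0,"dy": 0,"dz": 0,"twist": 0},{"jaw": 1,"dx": 0,"dy": 0,"dz": -0.02,"twist": 0},{"jaw": 1,"dx": 0,"dy": 0,"dz": -0.035,"twist": 0},{"jaw": 1,"dx": 0,"dy": 0,"dz": -0.035,"twist": 0},{"jaw": 1,"dx": 0,"dy": 0,"dz": -0.035,"twist": 0},{"jaw": 1,"dx": 0,"dy": 0,"dz": 0,"twist": 0}]'

```text
t: 36.28
eef_pos: [0.466, 0.0843, 0.3146]
ee_rot: [3.14, 0.01, -3.001]
force: [0.8, 0.5, 0.4]
width: 0.0879
gripper_force: 0.0
```

>>> move_arm --increments '[{"jaw": 1,"dx": -0.0063,"dy": -0.0375,"dz": 0,"twist": 0},{"jaw": 1,"dx": -0.0063,"dy": -0.0375,"dz": 0,"twist": 0},{"jaw": 1,"dx": -0.0063,"dy": -0.0375,"dz": 0,"twist": 0},{"jaw": 1,"dx": -0.0063,"dy": -0.0375,"dz": 0,"twist": 0},{"jaw": 1,"dx": -0.0063,"dy": -0.0375,"dz": 0,"twist": 0},{"jaw": 1,"dx": -0.0063,"dy": -0.0375,"dz": 0,"twist": 0},{"jaw": 1,"dx": -0.0063,"dy": -0.0375,"dz": 0,"twist": 0},{"jaw": 1,"dx": -0.0063,"dy": -0.0375,"dz": 0,"twist": 0},{"jaw": 1,"dx": -0.0063,"dy": -0.0375,"dz": 0,"twist": 0},{"jaw": 1,"dx": -0.0063,"dy": -0.0375,"dz": 0,"twist": 0},{"jaw": 1,"dx": -0.0063,"dy": -0.0375,"dz": 0,"twist": 0},{"jaw": 1,"dx": -0.0063,"dy": -0.0375,"dz": 0,"twist": 0}]'

```text
t: 37.28
eef_pos: [0.6011, -0.3535, 0.3071]
ee_rot: [3.141, -0.001, -3.002]
force: [0.8, 1.3, 1.0]
width: 0.0875
gripper_force: 0.0
```

>>> move_arm --increments '[{"jaw": 1,"dx": -0.006,"dy": -0.0375,"dz": 0,"twist": 0},{"jaw": 1,"dx": 0,"dy": 0,"dz": 0,"twist": 0},{"jaw": 1,"dx": 0,"dy": 0,"dz": 0,"twist": 0},{"jaw": 1,"dx": 0,"dy": 0,"dz": 0,"twist": 0}]'

```text
t: 37.62
eef_pos: [0.6117, -0.388, 0.3066]
ee_rot: [3.141, -0.001, -3.003]
force: [0.0, 0.5, -0.1]
width: 0.0874
gripper_force: 0.0
```

Run:
```python
from h import *
st();f=arm.grab_frame('wrist');t=arm.grab_frame('top');s=arm.grab_frame('scene')
cup('wrist','cup2_c',.066)
h=cv2.cvtColor(f,cv2.COLOR_BGR2HSV);m=cv2.inRange(h,(100,120,60),(125,255,255));m[270:]=0
for k in cv2.findContours(m,0,1)[0]:
    if cv2.contourArea(k)>1500: print(cv2.boundingRect(k),cv2.minEnclosingCircle(k))
cv2.imwrite('pics/w11.png',np.hstack([f[:320,100:540],cv2.resize(s[180:320,260:400],(320,320))]))
pp('top',['cup0_c','pad'])
```

```text
t 37.62 pos [ 0.6117 -0.388   0.3066] rot [ 3.141e+00 -1.000e-03 -3.003e+00] w 0.0874 F [ 0.   0.5 -0.1] q [-0.3   0.43  0.16 -0.   -1.3  -1.13]
cup2_c 0.9 bbox (273, 116, 82, 84)
pin [ 0.5678 -0.3925  0.0315] 0.72
(274, 118, 81, 82) ((314.0, 158.13636779785156), 41.3018798828125)
top cup0_c [0.4609 0.08   0.105 ] 0.88
top pad [0.4601 0.0838 0.0741] 0.71
```

View pics/w11.png

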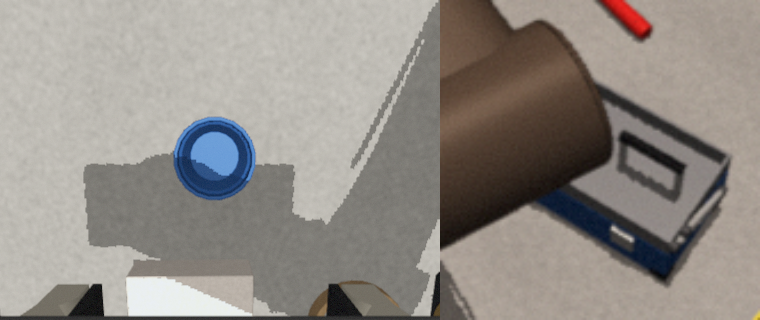

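The blue cup's rim is centred at full-frame (314,158) and the carton lies clear of it.

Run:
```python
from h import *
a=ray('wrist',314,158,.066);print(a);plan([*a[:2],.111],.14)
```

```text
[ 0.56766017 -0.39464554  0.066     ]
twist 0.0006 d [ 0.0451 -0.0014  0.1975] yaw -3.002
```

>>> move_arm --increments '[{"jaw": 1,"dx": 0.0225,"dy": -0.0006,"dz": 0.01,"twist": 0},{"jaw": 1,"dx": 0.0225,"dy": -0.0006,"dz": 0.01,"twist": 0},{"jaw": 1,"dx": 0,"dy": 0,"dz": 0.035,"twist": 0},{"jaw": 1,"dx": 0,"dy": 0,"dz": 0.035,"twist": 0},{"jaw": 1,"dx": 0,"dy": 0,"dz": 0.035,"twist": 0},{"jaw": 1,"dx": 0,"dy": 0,"dz": 0.035,"twist": 0},{"jaw": 1,"dx": 0,"dy": 0,"dz": 0.036,"twist": 0},{"jaw": 1,"dx": 0,"dy": 0,"dz": 0,"twist": 0},{"jaw": 1,"dx": 0,"dy": 0,"dz": 0,"twist": 0},{"jaw": 1,"dx": 0,"dy": 0,"dz": 0,"twist": 0}]'

```text
t: 38.8
eef_pos: [0.5688, -0.3958, 0.114]
ee_rot: [-3.14, 0.002, -3.001]
force: [0.2, 0.3, 0.2]
width: 0.088
gripper_force: 0.0
```

>>> move_arm --increments '[{"jaw": -1,"dx": 0,"dy": 0,"dz": 0,"twist": 0},{"jaw": -1,"dx": 0,"dy": 0,"dz": 0,"twist": 0},{"jaw": -1,"dx": 0,"dy": 0,"dz": 0,"twist": 0},{"jaw": -1,"dx": 0,"dy": 0,"dz": 0,"twist": 0},{"jaw": -1,"dx": 0,"dy": 0,"dz": 0,"twist": 0},{"jaw": -1,"dx": 0,"dy": 0,"dz": 0,"twist": 0},{"jaw": -1,"dx": 0,"dy": 0,"dz": 0,"twist": 0},{"jaw": -1,"dx": 0,"dy": 0,"dz": 0,"twist": 0}]' --force 15

```text
t: 39.47
eef_pos: [0.5681, -0.3954, 0.1129]
ee_rot: [-3.141, 0.001, -3.002]
force: [0.0, 3.1, 5.5]
width: 0.0628
gripper_force: 15.0
```

Run:
```python
from h import *
st();plan([.523,.092,.31],.14)
```

```text
t 39.47 pos [ 0.5681 -0.3954  0.1129] rot [-3.141e+00  1.000e-03 -3.002e+00] w 0.0628 F [0.  3.1 5.5] q [-0.33  0.53 -0.15  0.   -0.89 -1.1 ]
twist -0.0002 d [-0.0233  0.4889 -0.1971] yaw -3.002
```

>>> move_arm --increments '[{"jaw": -1,"dx": 0,"dy": 0,"dz": -0.02,"twist": 0},{"jaw": -1,"dx": 0,"dy": 0,"dz": -0.035,"twist": 0},{"jaw": -1,"dx": 0,"dy": 0,"dz": -0.035,"twist": 0},{"jaw": -1,"dx": 0,"dy": 0,"dz": -0.035,"twist": 0},{"jaw": -1,"dx": 0,"dy": 0,"dz": -0.035,"twist": 0},{"jaw": -1,"dx": 0,"dy": 0,"dz": -0.035,"twist": 0},{"jaw": -1,"dx": -0.0017,"dy": 0.0349,"dz": 0,"twist": 0},{"jaw": -1,"dx": -0.0017,"dy": 0.0349,"dz": 0,"twist": 0},{"jaw": -1,"dx": -0.0017,"dy": 0.0349,"dz": 0,"twist": 0},{"jaw": -1,"dx": -0.0017,"dy": 0.0349,"dz": 0,"twist": 0},{"jaw": -1,"dx": -0.0017,"dy": 0.0349,"dz": 0,"twist": 0},{"jaw": -1,"dx": -0.0017,"dy": 0.0349,"dz": 0,"twist": 0}]'

```text
t: 40.47
eef_pos: [0.5479, -0.185, 0.3065]
ee_rot: [3.141, -0.0, -3.002]
force: [1.6, 0.1, -1.2]
width: 0.0626
gripper_force: 15.0
```

>>> move_arm --increments '[{"jaw": -1,"dx": -0.0017,"dy": 0.0349,"dz": 0,"twist": 0},{"jaw": -1,"dx": -0.0017,"dy": 0.0349,"dz": 0,"twist": 0},{"jaw": -1,"dx": -0.0017,"dy": 0.0349,"dz": 0,"twist": 0},{"jaw": -1,"dx": -0.0017,"dy": 0.0349,"dz": 0,"twist": 0},{"jaw": -1,"dx": -0.0017,"dy": 0.0349,"dz": 0,"twist": 0},{"jaw": -1,"dx": -0.0017,"dy": 0.0349,"dz": 0,"twist": 0},{"jaw": -1,"dx": -0.0017,"dy": 0.0349,"dz": 0,"twist": 0},{"jaw": -1,"dx": -0.0017,"dy": 0.0349,"dz": 0,"twist": 0},{"jaw": -1,"dx": 0,"dy": 0,"dz": 0,"twist": 0},{"jaw": -1,"dx": 0,"dy": 0,"dz": 0,"twist": 0},{"jaw": -1,"dx": 0,"dy": 0,"dz": 0,"twist": 0}]'

```text
t: 41.38
eef_pos: [0.523, 0.092, 0.3066]
ee_rot: [-3.141, -0.001, -3.001]
force: [0.4, -0.3, -1.3]
width: 0.0626
gripper_force: 15.0
```

Run:
```python
from h import *
st();f=arm.grab_frame('wrist');cv2.imwrite('pics/w12.png',f)
cup('wrist','cup0_c',0)
for d in arm.silhouettes('wrist','cup0_c')[:1]:
    k=max(cv2.findContours(d['pixels'].astype(np.uint8),0,1)[0],key=len);x,y,w,h=cv2.boundingRect(k)
    a=ray('wrist',x+w/2,y+h/2,.0737+.066);print(a);plan([*a[:2],.225],.14);plan([.4642,.0838,.225],.14)
```

```text
t 41.38 pos [0.523  0.092  0.3066] rot [-3.141e+00 -1.000e-03 -3.001e+00] w 0.0626 F [ 0.4 -0.3 -1.3] q [ 0.54  0.11 -0.28 -0.   -1.18 -1.97]
cup0_c 0.96 bbox (263, 85, 107, 108)
pin [0.4643 0.0821 0.1056] 0.59
[0.46243662 0.08284846 0.1397    ]
twist -0.002 d [0.0614 0.0006 0.0817] yaw -3.002
twist -0.002 d [0.0595 0.0013 0.0817] yaw -3.002
```

View pics/w12.png

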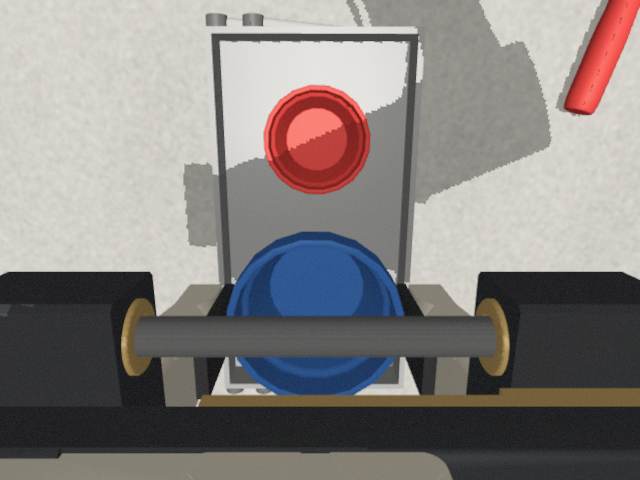

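The red cup stands upright on the pad at (316,139) and the blue cup is held straight, so I'll nest it.

>>> move_arm --increments '[{"jaw": -1,"dx": 0.03,"dy": 0.001,"dz": 0,"twist": 0},{"jaw": -1,"dx": 0.0302,"dy": 0,"dz": 0,"twist": 0},{"jaw": -1,"dx": 0,"dy": 0,"dz": 0.025,"twist": 0},{"jaw": -1,"dx": 0,"dy": 0,"dz": 0.025,"twist": 0},{"jaw": -1,"dx": 0,"dy": 0,"dz": 0.015,"twist": 0},{"jaw": -1,"dx": 0,"dy": 0,"dz": 0,"twist": 0},{"jaw": -1,"dx": 0,"dy": 0,"dz": 0,"twist": 0},{"jaw": -1,"dx": 0,"dy": 0,"dz": 0,"twist": 0}]'

```text
t: 42.25
eef_pos: [0.4643, 0.0843, 0.2428]
ee_rot: [3.142, 0.001, -3.003]
force: [0.4, 0.0, -1.2]
width: 0.0627
gripper_force: 15.0
```

>>> move_arm --increments '[{"jaw": -1,"dx": 0,"dy": 0,"dz": 0.006,"twist": 0},{"jaw": -1,"dx": 0,"dy": 0,"dz": 0.006,"twist": 0},{"jaw": -1,"dx": 0,"dy": 0,"dz": 0.006,"twist": 0},{"jaw": -1,"dx": 0,"dy": 0,"dz": 0,"twist": 0},{"jaw": -1,"dx": 0,"dy": 0,"dz": 0,"twist": 0}]'

```text
t: 42.67
eef_pos: [0.4633, 0.0844, 0.2234]
ee_rot: [-3.141, -0.001, -3.002]
force: [0.3, 0.4, -1.7]
width: 0.0628
gripper_force: 15.0
```

>>> move_arm --increments '[{"jaw": -1,"dx": 0,"dy": 0,"dz": 0.004,"twist": 0},{"jaw": -1,"dx": 0,"dy": 0,"dz": 0.003,"twist": 0},{"jaw": -1,"dx": 0,"dy": 0,"dz": 0,"twist": 0},{"jaw": -1,"dx": 0,"dy": 0,"dz": 0,"twist": 0}]'

```text
t: 43.0
eef_pos: [0.4634, 0.0844, 0.2166]
ee_rot: [-3.141, -0.0, -3.002]
force: [-1.6, -0.2, -1.6]
width: 0.0625
gripper_force: 15.0
```

>>> move_arm --increments '[{"jaw": -1,"dx": 0,"dy": 0,"dz": 0.0015,"twist": 0},{"jaw": -1,"dx": 0,"dy": 0,"dz": 0,"twist": 0},{"jaw": -1,"dx": 0,"dy": 0,"dz": 0,"twist": 0}]'

```text
t: 43.25
eef_pos: [0.4635, 0.0845, 0.2153]
ee_rot: [3.142, 0.0, -3.002]
force: [0.1, -0.1, -1.4]
width: 0.0626
gripper_force: 15.0
```

>>> move_arm --increments '[{"jaw": -1,"dx": 0,"dy": 0,"dz": 0.0015,"twist": 0},{"jaw": -1,"dx": 0,"dy": 0,"dz": 0,"twist": 0},{"jaw": -1,"dx": 0,"dy": 0,"dz": 0,"twist": 0}]'

```text
t: 43.5
eef_pos: [0.4642, 0.0846, 0.2146]
ee_rot: [-3.142, 0.002, -3.002]
force: [-1.3, -1.2, 5.4]
width: 0.0627
gripper_force: 15.0
```

>>> move_arm --increments '[{"jaw": 1,"dx": 0,"dy": 0,"dz": 0,"twist": 0},{"jaw": 1,"dx": 0,"dy": 0,"dz": 0,"twist": 0},{"jaw": 1,"dx": 0,"dy": 0,"dz": 0,"twist": 0},{"jaw": 1,"dx": 0,"dy": 0,"dz": 0,"twist": 0},{"jaw": 1,"dx": 0,"dy": 0,"dz": 0,"twist": 0},{"jaw": 1,"dx": 0,"dy": 0,"dz": -0.02,"twist": 0},{"jaw": 1,"dx": 0,"dy": 0,"dz": -0.035,"twist": 0},{"jaw": 1,"dx": 0,"dy": 0,"dz": -0.035,"twist": 0},{"jaw": 1,"dx": -0.03,"dy": 0,"dz": -0.01,"twist": 0},{"jaw": 1,"dx": -0.035,"dy": 0,"dz": 0,"twist": 0},{"jaw": 1,"dx": 0,"dy": 0,"dz": 0,"twist": 0},{"jaw": 1,"dx": 0,"dy": 0,"dz": 0,"twist": 0}]'

```text
t: 44.5
eef_pos: [0.5289, 0.0937, 0.3128]
ee_rot: [-3.141, -0.002, -3.003]
force: [-0.5, -0.2, -0.1]
width: 0.0877
gripper_force: 0.0
```

Run:
```python
from h import *
st();f=arm.grab_frame('wrist');s=arm.grab_frame('scene')
cv2.imwrite('pics/w13.png',np.hstack([cv2.resize(f,(480,360)),cv2.resize(s[180:320,260:384],(320,360))]))
pp('wrist',['cup2_c','cup0_c']);arm.grab_frame('top');pp('top',['handle','cup1_c','leg0_c'])
pp('scene',['handle'])
```

```text
t 44.5 pos [0.5289 0.0937 0.3128] rot [-3.141e+00 -2.000e-03 -3.003e+00] w 0.0877 F [-0.5 -0.2 -0.1] q [ 0.54  0.12 -0.26 -0.   -1.19 -1.97]
wrist cup2_c [0.465  0.0861 0.1335] 0.79
top handle [0.5789 0.0983 0.1339] 0.59
scene handle [0.5842 0.0974 0.1338] 0.61
```

View pics/w13.png

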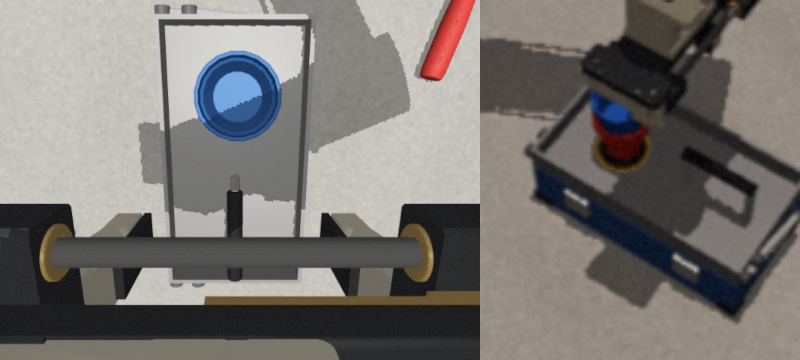

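The blue cup is nested in the red one on the pad. Contact came at TCP z 0.2146, as predicted, and the tray is shut with the gripper clear, so I'll hand in.

```bash
python3 -c "
from station import arm
print(arm.job_done())"
```

```text
the job is handed in; nothing more can be done
None
```

The job is handed in: both black legs found are in the compartment with the tray shut over them, and the blue cup is nested upright in the red cup on the pad (I saw no third leg or yellow cup).

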